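# Move the dried fossil from the drying pot to its display case

### The job

The ammonite in the drying pot is dry and goes on show: give the pot's bayonet cover a quarter turn anticlockwise to free it, lift it off and lay it right way up on the bare table. Take the mounted fossil out and stand it upright on its foot inside the wooden display case, then close the case: tuck the cover's plain edge in under the case's lip with the pull end raised, lower it flat into its rebate and let go. Drop nothing, keep the fossil upright, and leave the jar, the egg and the brush where they are.

Things in the scene. Friction and masses are not known exactly. Their poses are not given: they have to be found in the camera images.
- pot: Round grey drying pot screwed to the table, left or right of the middle, the case on the other side. Outside 170 mm across (foot flange 188), bore 154 mm, rim 104.5 mm high. Origin: centre of its underside, z up. A flat pierced plate 41 mm above the table carries the fossil. A sprung rubber seal, opening 116 mm across, top about 94 mm up, lies under the cover's edge.
- pot_rim (a point): Centre of the pot's mouth, 104.5 mm above the table; axes as the pot. Two tabs overhang the bore inwards to radius 67 mm, undersides 99.5 mm above the table, each 90 degrees long, centred on +x and -x; the 90 degree gaps between them are centred on +y and -y. Locked cover: lugs under the tabs. Open: lugs in the gaps.
- pot_cover: White bayonet cover, 0.22 to 0.34 kg: disc 128 mm across, 10 mm thick; two lugs at +x and -x, 32 mm wide, the lowest 5 mm, out to radius 73 mm. Origin: centre of its underside, z up. It starts locked: its x along the pot's x within 1 degree, origin about 94 mm up, a stop against clockwise turning. Off the pot it lies flat on its underside (origin at table height).
- cover_grip (a point): On the cover's axis, 26 mm above its underside, inside the straight grip bar that runs along the cover's x: 70 mm long, 16 mm thick (y), from 9 to 37 mm above the underside. Turned anticlockwise from above, the lugs are free after about 60 degrees, a stop comes at 95: at 75 to 90 lift straight up. Turning takes 0.1 to 0.3 N m; freed, the seal nudges it up about 1 mm. Radial play 2 mm.
- fossil: Ammonite, 0.06 to 0.13 kg, standing on edge on a dark wooden foot. Origin: centre of the foot's underside, z up. Foot 46 (x) by 30 (y) by 8 mm; shell a disc about 40 mm across, 16 mm thick, faces to +y and -y, centre 27 mm up; 47 mm high in all. Stands on the pot's plate under the cover, within 6 mm of the middle.
- fossil_grip (a point): In the shell, 32 mm above the underside of the foot, mid thickness; axes as the fossil. Grip across the 16 mm thickness (the fossil's y).
- case: Wooden display case, fixed to the table, open on top, 162 (x) by 132 (y) mm outside. Origin: centre of its underside, z up. Floor 6 mm up; clear inside 128 (x) by 98 (y) mm, centred. A ledge 60 mm up runs all round inside for the cover, in a rebate 144 (x) by 114 (y) mm, centred; the rebate's walls at +x and both y sides end 65 mm up.
- case_lip (a point): Middle of the lower free edge of the case's lip, 70.5 mm above the table, at x = -59 mm in the case's frame; axes as the case. The lip stands on the -x wall (towards the robot), overhangs the rebate by 13 mm across its whole width, and its top is 76 mm up.
- pane: Cover of the case, 0.10 to 0.18 kg: dark wooden frame round a clear pane, 140 (x) by 110 (y) by 6 mm, starting flat on the table, pull up. Origin: centre of its underside, z up. Closed, it lies on the ledge, its x along the case's x, underside 60 mm above the table, plain (-x) edge under the lip. Too long for the opening to drop in flat.
- pane_edge (a point): Middle of the lower corner of the pane's plain edge, at x = -70 mm of the pane; axes as the pane. Closed, it lies 9 to 13 mm behind the lip's free edge. With the pull end raised by 10 degrees the edge goes in to full depth with about 1 mm to spare above and below.
- pane_pull (a point): In the pull, 21 mm above the pane's underside and at x = 58 mm of the pane; axes as the pane. The pull is a bar 60 mm long (y) and 14 mm thick (x), from 6 to 30 mm above the underside: grip across its thickness.
- jar: Bystander: specimen jar with a metal lid, 68 mm across, 105 mm high. Origin: centre of its underside.
- egg: Bystander: white egg on a black 60 mm square foot, 66 mm high. Origin: centre of its underside.
- brush: Bystander: dusting brush, 170 mm long, lying on the table. Origin: under the middle of its length.
There are look-alikes about, which are no part of the job. What is meant by the pane is not turquoise, and is the smaller of those in its own colour.

How it is judged:
On the way, in this order (a step that is already met when the one before it is completed fails the run):
1. the bayonet cover has been turned free and lifted clear of the pot (z of pot_cover in the frame of pot above 0.115 m), for 0.1 s.
2. the cover lies right way up on the table, let go (height (world z) of pot_cover below 0.006 m and angle between pot_cover's own z axis and vertical below 0.08 rad and horizontal distance between pot_cover and pot above 0.12 m and linear speed of pot_cover below 0.03 m/s and contact force between the fingers and pot_cover below 0.1 N), for 0.2 s.
3. the fossil stands upright on the floor of the case, let go (x of fossil in the frame of case between -0.06 and 0.06 m and y of fossil in the frame of case between -0.045 and 0.045 m and height (world z) of fossil below 0.01 m and angle between fossil's own z axis and vertical below 0.1 rad and linear speed of fossil below 0.03 m/s and contact force between the fingers and fossil below 0.1 N), for 0.2 s.
4. the plain edge of the case's cover is under the lip while its pull end is raised (x of pane_edge in the frame of case between -0.076 and -0.062 m and z of pane_edge in the frame of case between 0.056 and 0.069 m and angle between pane's own z axis and vertical above 0.04 rad and z of pane in the frame of case above 0.062 m).
At the end, for the whole second after the job is handed in: Bayonet cover right way up on the table, over 120 mm from the pot's axis; fossil upright (0.1 rad) on the case's floor; case cover flat in its rebate: underside 57 to 62 mm up, tilt under 0.025 rad, within 5 mm of centred, plain edge 6 mm or more under the lip; all at rest (height (world z) of pot_cover below 0.006 m and angle between pot_cover's own z axis and vertical below 0.08 rad and horizontal distance between pot_cover and pot above 0.12 m and x of fossil in the frame of case between -0.06 and 0.06 m and y of fossil in the frame of case between -0.045 and 0.045 m and height (world z) of fossil below 0.01 m and angle between fossil's own z axis and vertical below 0.1 rad and x of pane in the frame of case between -0.005 and 0.005 m and y of pane in the frame of case between -0.005 and 0.005 m and z of pane in the frame of case between 0.057 and 0.062 m and angle between pane's own z axis and vertical below 0.025 rad and x of pane_edge in the frame of case below -0.065 m and linear speed of each of pot_cover, fossil, pane below 0.02 m/s); the robot touches nothing.
It fails at once if the jar, the egg or the brush is moved by more than 25 mm or knocked over (distance of any of jar, egg, brush from where it was at the start of the episode above 0.025 m or angle between any of jar, egg's own z axis and vertical above 0.5 rad).
It fails at once if the fossil is tipped by more than 0.5 rad (angle between fossil's own z axis and vertical above 0.5 rad).
It fails at once if the fossil, the pot's cover or the case's cover is dropped (faster than 0.5 m/s out of the fingers) ((contact force between the fingers and fossil below 0.05 N and linear speed of fossil above 0.5 m/s) or (contact force between the fingers and pot_cover below 0.05 N and linear speed of pot_cover above 0.5 m/s) or (contact force between the fingers and pane below 0.05 N and linear speed of pane above 0.5 m/s)).
It also fails if it takes over 72 s, if anything falls off the work surface, if the arm or the gripper's body presses on something with over 40 N, if the wrist force passes 120 N, or if a joint passes its speed limit or range.

### The arm

A 6-joint arm with a two-finger parallel gripper is mounted at the origin on the work surface. World frame = base frame: x ahead of the robot, y to its left, z up, the work surface at z = 0. Lengths are in m, angles in rad, forces in N, time in s.
With the tool pointing down it reaches from about 0.425 to 0.95 m from the base axis. Payload 3.5 kg.
Tool frame: the origin (TCP) lies at the very end of the fingers, on their centre line; the grasp point (between the pads) lies 19 mm behind it (grip_depth is the distance from the TCP to the grasp point, in m); x points along the fingers, z is the direction in which the jaws open and shut, and the axes are right-handed (so a half turn about x gives the same grasp; the last joint's range is limited). The gripper opens to 85 mm and grips with 20 to 120 N. Pads are 22 mm wide; open, the fingers measure 114 mm over their backs; the gripper's body (76 mm by 85 mm) begins 54 mm behind the grasp point. The pads swing forward as they close: fully open they stand 13 mm farther back than shut.
Start: joints at [-1.461, 0.286, 1.577, -0, 1.279, -0.15], TCP at [0.173, -0.652, 0.231] pointing down, gripper open.
Joint ranges: [-2.77, 2.77], [-0.9, 2.22], [0.21, 2.48], [-1.53, 4.67], [0.24, 2.81], [-2.84, 2.84]. Speed limits (rad/s): [2.79, 2.79, 3.14, 3.14, 3.14, 3.14].

### API

Orientations are given as a unit quaternion [x, y, z, w].
In Python, from plant import get_state, read_camera, calibration, sign_off, recognise, grip_depth gives the robot as it stands. The module is installed in compiled form; this text tells all that it offers.
- The arm moves only by the tool servo_tool, never from a script. Its argument "deltas" is a list that holds one entry, the list of rows, each a list of 4 numbers: the shift along the world's x, y, z scaled (see below), then the turn about the world's z scaled (see below). In form: [[[tx, ty, tz, spin], ...]]. A call has exactly 5 rows; each row is the pose to reach, as a shift and turn from the pose commanded when the call began; what a row does not reach only later rows make up. The controller multiplies each number of a shift by 10 cm and each number of a turn by 90 degrees. A row lasts 1/10 s, in which the tool goes at most 50 mm and 8.59 degrees, less where a joint would pass 70% of its speed; a pose out of reach is approached as far as the arm can. A call with a number of a shift or a turn outside -1 to 1 is refused whole. A call with a gripper value outside its range is refused whole. "claw" is the gripper's target within -1 to 1 (fully open at 1, half-way at 0, shut at -1), set as the call begins (left out, the last holds). The fingers move at their own pace and stop on an object; "force" is the grip in N (left out, the last holds). Time passes only in rows, so rows that repeat a pose let the fingers close, or fill a call up. It gives the time, the measured TCP pose, the force and the opening at its end, in the units of the state.
- get_state(): the state, without advancing time (a new reading comes with each control period).
- read_camera(name): name is "side" or "top" or "wrist"; returns the picture (384x512x3 uint8, blue, green, red); there is no depth.
- calibration(name): a dict with "intrinsics" (3x3 intrinsics, pixels), "R" (3x3) and "t" (3): a world point X has camera coordinates R X + t; the wrist camera has in their place "T_tool_cam" (4x4, takes a point from camera to tool coordinates, whose origin is the TCP and whose axes are the tool frame's). Camera axes: x right, y down, z forward; pixel columns grow to the right and rows downward; lengths in m; the calibration is good to about 2 mm. The wrist camera is an equidistant fisheye: a pixel r from the principal point sees the ray r / f radians off the axis. A picture is of the moment at which its call begins: read the wrist's pose just before it. calibration takes no time and is no camera call.
- sign_off(): hands the job in, once; it reports no verdict.
Trained networks look in the newest picture that a camera, given by its name, has taken for a name from the list of things; names that differ only in an ending like _2 or _b are one class to them, and where a whole thing is asked for, a point or a joint stands for the part that bears it (a point fixed in the world has none). Each returns a list of dicts, best first, with "p" (0 to 1); they miss things now and then, are a little off and sometimes report something else, mostly with a low value. They report only what shows in the picture. A call takes as long as a camera call. They do not tell look-alikes from the thing itself.
- recognise(camera, query): "at" ([x, y, z] in m, in world coordinates, good to about 4 mm: the middle of the surface that is visible of it).
The state is a dict: "time": time; "qpos": joint angles; "dq": joint speeds; "joint_efforts": joint torques, N m; "eef_pos": TCP position; "tcp_rot": TCP orientation; "contact_force": force on the tool from outside, world axes, zero at the start; "wrist_torque": the same for the moment, N m; "opening": opening from 0.0 (shut) to 1.0 (fully open).
Only numpy, scipy, OpenCV 4.12 (cv2) and the standard library are available. Lean on these libraries where they do the work, as an engineer would, in place of code of your own. Each camera call takes 0.05 s, during which the arm holds its last target. There are 200 camera calls.

## Working session

There is one attempt and no reset: what is moved stays moved. The work goes in short steps, Python scripts to look and compute and a tool call to move; the robot and the scene stay as the last step left them, time stands still between calls to the robot, and variables do not carry over. Pictures are saved under pics/ and viewed, about 8 in all and at most 12, crops included, and the job is handed in when it is done.

Besides the shell and the picture viewer there is one more tool, called after "Request:" by a JSON object that holds its "api" and its "payload". servo_tool: Moves the arm, as the interface text tells. Its arguments: {"type":"object","properties":{"deltas":{"type":"array"},"claw":{"type":"number"},"force":{"type":"number"}},"required":["deltas"]}

```bash
mkdir -p pics
cat > h.py <<'E'
import numpy as np, cv2
from plant import *
from scipy.spatial.transform import Rotation as Ro
def snap(n,f):
    im=read_camera(n); cv2.imwrite('pics/'+f,im); return im
def proj(n,P):
    c=calibration(n);X=np.array(c['R'])@np.array(P)+np.array(c['t']);u=np.array(c['intrinsics'])@X;return u[:2]/u[2]
def unproj(n,px,z):
    c=calibration(n);R=np.array(c['R']);t=np.array(c['t'])
    d=R.T@np.linalg.inv(np.array(c['intrinsics']))@np.array([px[0],px[1],1.]);o=-R.T@t
    return o+d*(z-o[2])/d[2]
def wray(px,s):
    c=calibration('wrist');K=np.array(c['intrinsics']);T=np.array(c['T_tool_cam'])
    v=np.array([(px[0]-K[0,2])/K[0,0],(px[1]-K[1,2])/K[1,1]]);r=np.hypot(*v)
    d=np.array([*(v/r*np.sin(r) if r>0 else v),np.cos(r)])
    R=Ro.from_quat(s['tcp_rot']).as_matrix();p=np.array(s['eef_pos'])
    return p+R@T[:3,3],R@T[:3,:3]@d
def wun(px,s,z):
    o,d=wray(px,s);return o+d*(z-o[2])/d[2]
def wproj(P,s):
    c=calibration('wrist');K=np.array(c['intrinsics']);T=np.array(c['T_tool_cam'])
    R=Ro.from_quat(s['tcp_rot']).as_matrix();p=np.array(s['eef_pos'])
    q=R.T@(np.array(P)-p);q=T[:3,:3].T@(q-T[:3,3]);r=np.hypot(q[0],q[1]);a=np.arctan2(r,q[2])
    return np.array([K[0,2]+K[0,0]*a*q[0]/r,K[1,2]+K[1,1]*a*q[1]/r])
E
python3 - <<'E'
from h import *
a=snap('top','top0.png');b=snap('side','side0.png')
s=get_state();print(s, grip_depth)
print(calibration('top'));print(calibration('side'))
for cam in('top','side'):
  for q in ['pot','pot_cover','case','case_lip','pane','pane_pull','jar','egg','brush']:
    print(cam,q,[(np.round(d['at'],3).tolist(),round(d['p'],2),proj(cam,d['at']).astype(int).tolist()) for d in recognise(cam,q)])
E
```

```text
{'time': 0.1, 'qpos': array([-1.46100560e+00,  2.87112142e-01,  1.57802692e+00,  1.51034090e-06,
        1.27857912e+00, -1.50010640e-01]), 'dq': array([-9.32730146e-04, -1.42122393e-03, -5.91958531e-03, -9.00467638e-04,
        2.98136615e-03, -6.55571467e-05]), 'joint_efforts': array([ 1.44919231e-03, -4.07293189e+01, -2.93698722e+01, -8.90273463e-05,
        3.40022314e-03,  1.86582406e-05]), 'eef_pos': array([ 0.1733568 , -0.65175215,  0.2300641 ]), 'tcp_rot': array([ 0.43156174,  0.56107502, -0.43047711,  0.56003458]), 'contact_force': array([-0.18807366, -0.00680509,  0.65252811]), 'wrist_torque': array([ 0.01779175, -0.00222215,  0.02854829]), 'opening': 1.0018812383821487} 0.0187
{'intrinsics': array([[361.60916853,   0.        , 262.04164899],
       [  0.        , 361.60916853, 191.0690754 ],
       [  0.        ,   0.        ,   1.        ]]), 'R': array([[ 2.43069282e-02, -9.99704543e-01,  1.39362823e-05],
       [-9.86371958e-01, -2.39850274e-02, -1.62773091e-01],
       [ 1.62725333e-01,  3.94276748e-03, -9.86663530e-01]]), 't': array([0.01875948, 0.55197657, 0.80039946
[... 1391 characters left out ...]
01, 0.017], 0.55, [273, 102])]
side pot [([0.527, 0.377, 0.074], 0.7, [173, 336])]
side pot_cover [([0.559, 0.339, 0.105], 0.55, [167, 299])]
side case [([0.513, -0.267, 0.046], 0.62, [296, 171])]
side case_lip [([0.509, -0.268, 0.047], 0.58, [298, 171])]
side pane [([0.475, 0.036, 0.003], 0.94, [274, 249]), ([0.274, 0.225, 0.006], 0.73, [348, 341]), ([0.552, 0.336, 0.106], 0.69, [171, 299])]
side pane_pull [([0.367, -0.152, 0.007], 0.82, [337, 215]), ([0.477, 0.035, 0.009], 0.6, [274, 246]), ([0.273, 0.226, 0.008], 0.6, [349, 341])]
side jar [([0.723, 0.244, 0.079], 0.92, [122, 251])]
side egg [([0.719, -0.18, 0.015], 0.74, [219, 181])]
side brush [([0.781, 0.028, 0.018], 0.62, [160, 212])]
```

View pics/top0.png

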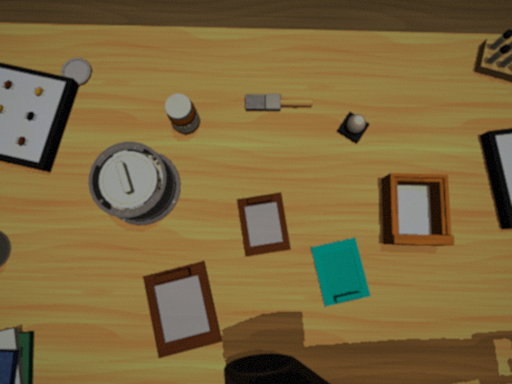

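View pics/side0.png

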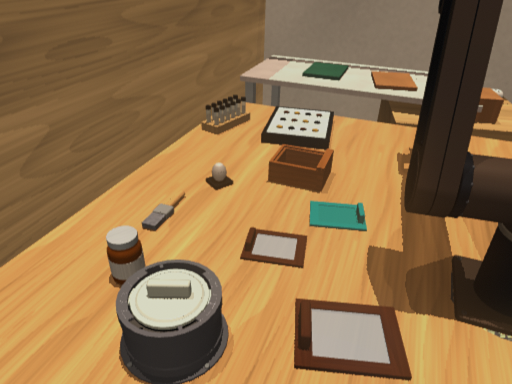

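Run:
```python
from h import *
a=cv2.imread('pics/top0.png')
cs=[cv2.resize(a[y:y+100,x:x+100],(400,400),interpolation=cv2.INTER_CUBIC) for x,y in[(85,130),(215,175)]]
ds=[cv2.resize(a[165:255,370:460],(400,400),interpolation=cv2.INTER_CUBIC)]
out=np.hstack(cs+ds);out=cv2.resize(out,(1200,400))
cv2.imwrite('pics/c1.png',cv2.resize(out,(798,266)))
out=np.vstack([np.hstack(cs),np.hstack([ds[0],np.zeros((400,400,3),np.uint8)])])[:,:]
cv2.imwrite('pics/c1.png',cv2.resize(out,(600,600)))
c=calibration('wrist');print(c)
```

```text
{'intrinsics': array([[297.31863964,   0.        , 259.02279803],
       [  0.        , 297.31863964, 195.07318372],
       [  0.        ,   0.        ,   1.        ]]), 'T_tool_cam': array([[ 2.86897318e-04, -2.74877554e-01,  9.61479198e-01,
        -1.41978079e-01],
       [ 2.82042956e-04, -9.61479177e-01, -2.74877632e-01,
         7.03840499e-02],
       [ 9.99999919e-01,  3.50040090e-04, -1.98318519e-04,
        -8.52264435e-04],
       [ 0.00000000e+00,  0.00000000e+00,  0.00000000e+00,
         1.00000000e+00]])}
```

View pics/c1.png

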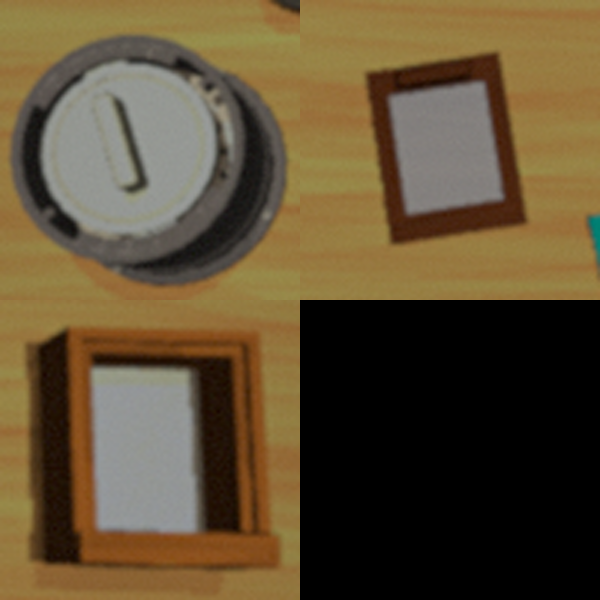

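Run:
```python
from h import *
s=get_state();R=Ro.from_quat(s['tcp_rot']).as_matrix();print(R.round(3))
o,d=wray([259,195],s);print('cam',o,d, o-d*o[2]/d[2])
U=lambda x,y,z:unproj('top',(x,y),z).round(4)
print('bar',U(119.3,161.7,.131),U(130,192.3,.131))
p=[U(215+a/3-100,175+b/3,.006) for a,b in[(365,73),(498,53),(526,222),(392,243)]];print('pane',p,np.mean(p,0))
k=90/300
for n,a,b,z in[('lipL',80,563,.076),('lipR',280,565,.076),('farL',72,328,.065),('farR',258,332,.065)]:print(n,U(370+a*k,165+(b-300)*k,z))
```

```text
[[ 0.     0.966  0.257]
 [-0.     0.257 -0.966]
 [-1.    -0.     0.   ]]
cam [ 0.24120511 -0.63343678  0.37332073] [-0.265495   -0.07030442 -0.96154547] [ 0.13812648 -0.66073252  0.        ]
bar [0.5931 0.3368 0.131 ] [0.5279 0.3086 0.131 ]
pane [array([0.5359, 0.0937, 0.006 ]), array([ 0.555 , -0.0141,  0.006 ]), array([ 0.4195, -0.0385,  0.006 ]), array([0.4004, 0.0675, 0.006 ])] [0.4777  0.02715 0.006  ]
lipL [ 0.4356 -0.2609  0.076 ]
lipR [ 0.4375 -0.3928  0.076 ]
farL [ 0.5966 -0.265   0.065 ]
farR [ 0.5968 -0.3932  0.065 ]
```

Request:
{"api": "servo_tool", "payload": {"deltas": [[[0.2, 0.2, 0, 0], [0.4, 0.4, 0, 0], [0.6, 0.6, 0, 0], [0.8, 0.8, 0, 0], [1, 1, 0, 0]]]}}

```text
time: 1.5
eef_pos: [0.2741, -0.5515, 0.2314]
tcp_rot: [0.431, 0.56, -0.431, 0.561]
contact_force: [-0.3, 0.7, 0.5]
opening: 0.997
```

Request:
{"api": "servo_tool", "payload": {"deltas": [[[0.2, 0.2, 0, 0], [0.4, 0.4, 0, 0], [0.6, 0.6, 0, 0], [0.8, 0.8, 0, 0], [1, 1, 0, 0]]]}}

```text
time: 2.0
eef_pos: [0.3742, -0.4515, 0.2315]
tcp_rot: [0.431, 0.56, -0.431, 0.561]
contact_force: [-0.4, -1.0, -0.6]
opening: 1.0
```

Request:
{"api": "servo_tool", "payload": {"deltas": [[[0.2, 0.25, 0, 0], [0.4, 0.5, 0, 0], [0.6, 0.75, 0, 0], [0.77, 1, 0, 0], [0.77, 1, 0, 0]]]}}

```text
time: 2.5
eef_pos: [0.452, -0.3496, 0.2315]
tcp_rot: [0.43, 0.561, -0.43, 0.561]
contact_force: [-1.0, 0.3, -0.1]
opening: 1.003
```

```bash
cat >> h.py <<'E'
def wsnap(f,pts,qs):
    s=get_state();im=snap('wrist',f);np.save('pics/'+f+'.npy',np.array([*s['eef_pos'],*s['tcp_rot']]))
    print('t',round(s['time'],2),'tcp',np.round(s['eef_pos'],4),'q',np.round(s['qpos'],2),'F',np.round(s['contact_force'],1))
    for q in qs: print(q,[(np.round(d['at'],3).tolist(),round(d['p'],2)) for d in recognise('wrist',q)])
    return im,s
def grid(im,s,fn,lines,scale=1.5):
    o=cv2.resize(im,None,fx=scale,fy=scale,interpolation=cv2.INTER_CUBIC)
    for L,col in lines:
        P=[];L=np.array(L,float)
        for a,b in zip(L[:-1],L[1:]):
            for t in np.linspace(0,1,12):P.append(wproj(a+(b-a)*t,s)*scale)
        cv2.polylines(o,[np.int32(np.round(np.array(P)*8))],False,col,1,cv2.LINE_AA,3)
    cv2.imwrite('pics/'+fn,o)
def rect(c,yaw,hx,hy,z):
    R=np.array([[np.cos(yaw),-np.sin(yaw)],[np.sin(yaw),np.cos(yaw)]])
    return [[*(R@[a*hx,b*hy]+np.array(c)),z] for a,b in[(1,1),(1,-1),(-1,-1),(-1,1),(1,1)]]
def circ(c,r,z):
    return [[c[0]+r*np.cos(a),c[1]+r*np.sin(a),z] for a in np.linspace(0,2*np.pi,40)]
E
python3 - <<'E'
from h import *
im,s=wsnap('w_case.png',[],['case','case_lip'])
c=[.517,-.329];y=0.0
R=lambda x,yy,z:[c[0]+x*np.cos(y)-yy*np.sin(y),c[1]+x*np.sin(y)+yy*np.cos(y),z]
grid(im,s,'w_case_g.png',[(rect(c,y,.081,.066,.065),(0,255,0)),(rect(c,y,.064,.049,.006),(255,0,0)),(rect(c,y,.064,.049,.060),(255,255,0)),([R(-.059,-.066,.0705),R(-.059,.066,.0705)],(0,0,255))])
E
```

```text
t 2.5 tcp [ 0.452  -0.3496  0.2315] q [-0.84  0.06  1.84  0.    1.25  0.47] F [-1.   0.3 -0.1]
case [([0.514, -0.325, 0.035], 0.8)]
case_lip [([0.517, -0.324, 0.04], 0.98)]
```

View pics/w_case_g.png

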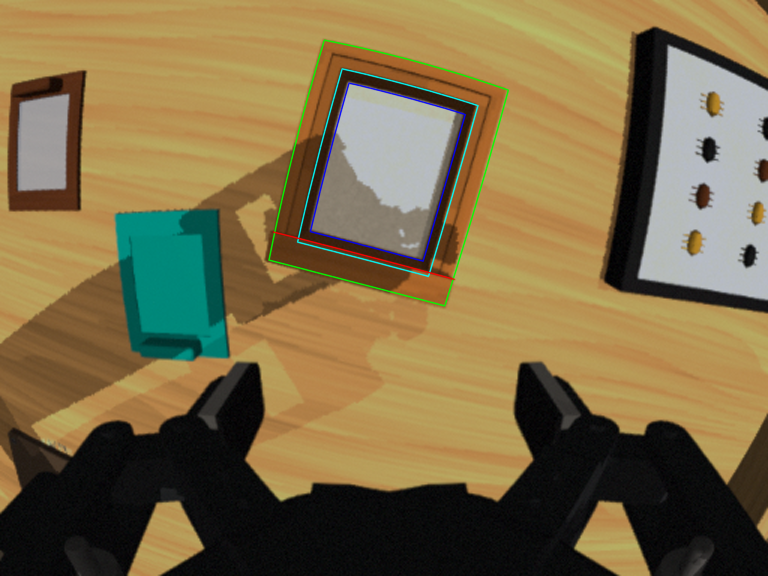

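Request:
{"api": "servo_tool", "payload": {"deltas": [[[0, 0.2, 0, 0], [0, 0.4, 0, 0], [0, 0.6, 0, 0], [0, 0.8, 0, 0], [0, 1, 0, 0]]]}}

```text
time: 3.15
eef_pos: [0.4502, -0.2504, 0.2314]
tcp_rot: [0.431, 0.561, -0.431, 0.561]
contact_force: [0.0, -0.3, 0.4]
opening: 1.002
```

Request:
{"api": "servo_tool", "payload": {"deltas": [[[0, 0.2, 0, 0], [0, 0.4, 0, 0], [0, 0.6, 0, 0], [0, 0.8, 0, 0], [0, 1, 0, 0]]]}}

```text
time: 3.65
eef_pos: [0.4501, -0.1504, 0.2314]
tcp_rot: [0.431, 0.561, -0.431, 0.561]
contact_force: [-0.5, -0.7, -0.0]
opening: 1.0
```

Request:
{"api": "servo_tool", "payload": {"deltas": [[[0, 0.2, 0, 0], [0, 0.4, 0, 0], [0, 0.6, 0, 0], [0, 0.8, 0, 0], [0, 1, 0, 0]]]}}

```text
time: 4.15
eef_pos: [0.4499, -0.0505, 0.2314]
tcp_rot: [0.431, 0.561, -0.431, 0.561]
contact_force: [0.5, 0.2, 0.5]
opening: 0.998
```

Request:
{"api": "servo_tool", "payload": {"deltas": [[[0, 0.2, 0, 0], [0, 0.4, 0, 0], [0, 0.5, 0, 0], [0, 0.5, 0, 0], [0, 0.5, 0, 0]]]}}

```text
time: 4.65
eef_pos: [0.4503, -0.0023, 0.2314]
tcp_rot: [0.431, 0.561, -0.431, 0.561]
contact_force: [-0.4, -0.5, -0.0]
opening: 0.999
```

Run:
```python
from h import *
im,s=wsnap('w_pane.png',[],['pane','pane_pull'])
c=[.478,.027];y=np.radians(10.6)
c2=[c[0]+.058*np.cos(y),c[1]+.058*np.sin(y)]
grid(im,s,'w_pane_g.png',[(rect(c,y,.07,.055,.006),(0,255,0)),(rect(c2,y,.007,.03,.030),(255,255,0))])
```

```text
t 4.65 tcp [ 0.4503 -0.0023  0.2314] q [-0.23 -0.23  2.11 -0.    1.27  1.08] F [-0.4 -0.5 -0. ]
pane [([0.483, 0.026, 0.01], 0.8), ([0.301, 0.208, 0.002], 0.76), ([0.395, -0.139, 0.011], 0.58)]
pane_pull [([0.3, 0.208, 0.003], 0.88), ([0.392, -0.143, 0.002], 0.74), ([0.481, 0.028, 0.004], 0.7)]
```

Request:
{"api": "servo_tool", "payload": {"deltas": [[[0.1, 0.2, 0, 0.05], [0.2, 0.4, 0, 0.08], [0.3, 0.6, 0, 0.093], [0.4, 0.8, 0, 0.093], [0.44, 1, 0, 0.093]]]}}

```text
time: 5.3
eef_pos: [0.4953, 0.0977, 0.2313]
tcp_rot: [0.389, 0.59, -0.389, 0.59]
contact_force: [-0.1, -1.0, 0.6]
opening: 1.001
```

Request:
{"api": "servo_tool", "payload": {"deltas": [[[0, 0.2, 0, 0], [0, 0.4, 0, 0], [0, 0.6, 0, 0], [0, 0.8, 0, 0], [0, 1, 0, 0]]]}}

```text
time: 5.8
eef_pos: [0.4948, 0.1977, 0.2312]
tcp_rot: [0.389, 0.59, -0.389, 0.59]
contact_force: [0.7, 0.1, -0.1]
opening: 1.004
```

Request:
{"api": "servo_tool", "payload": {"deltas": [[[0, 0.2, 0, 0], [0, 0.4, 0, 0], [0, 0.6, 0, 0], [0, 0.8, 0, 0], [0, 0.95, 0, 0]]]}}

```text
time: 6.3
eef_pos: [0.4948, 0.2931, 0.2311]
tcp_rot: [0.389, 0.59, -0.389, 0.59]
contact_force: [0.3, -0.1, -0.8]
opening: 0.999
```

Request:
{"api": "servo_tool", "payload": {"deltas": [[[0, 0, 0, 0], [0, 0, 0, 0], [0, 0, 0, 0], [0, 0, 0, 0], [0, 0, 0, 0]]]}}

```text
time: 6.8
eef_pos: [0.4946, 0.2921, 0.2314]
tcp_rot: [0.389, 0.59, -0.389, 0.59]
contact_force: [0.8, 0.1, -0.6]
opening: 1.0
```

Run:
```python
from h import *
im,s=wsnap('w_pot.png',[],['pot','pot_cover','cover_grip'])
c=[.560,.323];y=np.radians(23.4)
grid(im,s,'w_pot_g.png',[(circ(c,.064,.104),(0,255,0)),(rect(c,y,.035,.008,.131),(255,0,0)),(circ(c,.085,.1045),(0,0,255)),(circ(c,.077,.1045),(0,0,255))])
a=cv2.imread('pics/w_pane_g.png')[60:460,100:668];b=cv2.imread('pics/w_pot_g.png')[0:400,100:668]
cv2.imwrite('pics/c2.png',cv2.resize(np.vstack([a,b]),None,fx=.75,fy=.75,interpolation=cv2.INTER_AREA))
```

```text
t 6.8 tcp [0.4946 0.2921 0.2314] q [ 0.36  0.07  1.83 -0.    1.25  1.52] F [ 0.8  0.1 -0.6]
pot [([0.563, 0.324, 0.101], 0.65)]
pot_cover [([0.564, 0.326, 0.105], 0.56)]
cover_grip [([0.56, 0.327, 0.099], 0.77)]
```

View pics/c2.png

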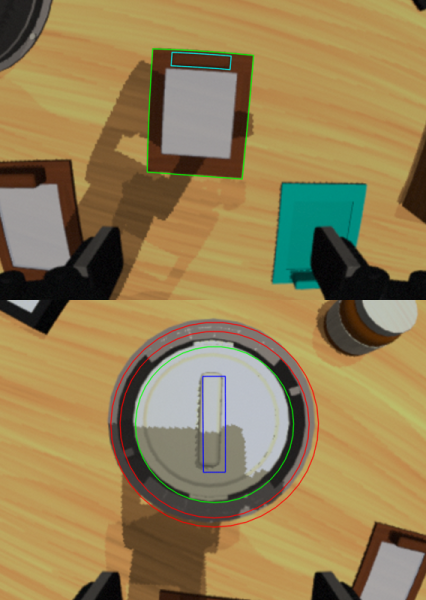

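Request:
{"api": "servo_tool", "payload": {"deltas": [[[0.2, 0.1, 0, -0.01], [0.4, 0.2, -0.1, -0.02], [0.6, 0.3, -0.3, -0.02], [0.67, 0.344, -0.5, -0.02], [0.67, 0.344, -0.7, -0.02]]]}}

```text
time: 7.5
eef_pos: [0.5625, 0.3275, 0.1605]
tcp_rot: [0.398, 0.584, -0.398, 0.584]
contact_force: [0.1, -0.6, -0.5]
opening: 1.003
```

Request:
{"api": "servo_tool", "payload": {"deltas": [[[0, 0, -0.2, 0], [0, 0, -0.4, 0], [0, 0, -0.534, 0], [0, 0, -0.534, 0], [0, 0, -0.534, 0]]], "claw": 0, "force": 60}}

```text
time: 8.0
eef_pos: [0.5617, 0.3272, 0.1083]
tcp_rot: [0.398, 0.584, -0.398, 0.584]
contact_force: [0.6, 0.4, -0.2]
opening: 0.5
```

Request:
{"api": "servo_tool", "payload": {"deltas": [[[0, 0, 0, 0], [0, 0, 0, 0], [0, 0, 0, 0], [0, 0, 0, 0], [0, 0, 0, 0]]], "claw": -1}}

```text
time: 8.5
eef_pos: [0.5623, 0.3274, 0.1088]
tcp_rot: [0.399, 0.584, -0.397, 0.585]
contact_force: [3.0, 0.6, 1.0]
opening: 0.17
```

Request:
{"api": "servo_tool", "payload": {"deltas": [[[0, 0, 0, 0], [0, 0, 0, 0], [0, 0, 0, 0], [0, 0, 0, 0], [0, 0, 0, 0]]]}}

```text
time: 9.0
eef_pos: [0.5617, 0.3271, 0.1081]
tcp_rot: [0.398, 0.584, -0.398, 0.584]
contact_force: [2.9, -0.7, 2.0]
opening: 0.17
```

```bash
python3 -c "
from h import *
s=get_state();print(s);print(Ro.from_quat(s['tcp_rot']).as_matrix().round(3))"
```

```text
{'time': 9.0, 'qpos': array([ 3.71554827e-01,  3.52747731e-01,  1.73033300e+00, -4.79957789e-05,
        1.05770674e+00,  1.56795158e+00]), 'dq': array([ 6.01176000e-04,  2.02766751e-03,  1.49569016e-03, -7.85257588e-05,
        1.15692493e-03,  1.86933887e-04]), 'joint_efforts': array([ 3.68099911e-01, -3.88361800e+01, -2.42364621e+01,  7.15077971e-02,
        6.78409170e-01, -1.15376220e-03]), 'eef_pos': array([0.56170868, 0.3271495 , 0.10814558]), 'tcp_rot': array([ 0.39842996,  0.58415024, -0.39797711,  0.5844966 ]), 'contact_force': array([ 2.85579787, -0.68983763,  1.98204725]), 'wrist_torque': array([ 0.14075157, -0.47863728,  0.02610728]), 'opening': 0.16955058924465385}
[[ 0.001  0.931  0.366]
 [ 0.     0.366 -0.931]
 [-1.     0.001  0.   ]]
```

Request:
{"api": "servo_tool", "payload": {"deltas": [[[0, 0, 0, 0.09], [0, 0, 0, 0.18], [0, 0, 0, 0.27], [0, 0, 0, 0.36], [0, 0, 0, 0.45]]]}}

```text
time: 9.5
eef_pos: [0.5607, 0.3268, 0.1077]
tcp_rot: [0.169, 0.687, -0.17, 0.686]
contact_force: [-0.1, -0.1, 1.3]
opening: 0.172
```

Request:
{"api": "servo_tool", "payload": {"deltas": [[[0, 0, 0, 0.09], [0, 0, 0, 0.18], [0, 0, 0, 0.27], [0, 0, 0, 0.36], [0, 0, 0, 0.46]]]}}

```text
time: 10.0
eef_pos: [0.5607, 0.3269, 0.1076]
tcp_rot: [-0.082, 0.703, 0.082, 0.702]
contact_force: [-0.5, -0.3, 1.7]
opening: 0.176
```

Request:
{"api": "servo_tool", "payload": {"deltas": [[[0, 0, 0, 0], [0, 0, 0, 0], [0, 0, 0, 0], [0, 0, 0, 0], [0, 0, 0, 0]]]}}

```text
time: 10.5
eef_pos: [0.5607, 0.327, 0.1076]
tcp_rot: [-0.08, 0.703, 0.079, 0.702]
contact_force: [-1.8, -1.1, 1.9]
opening: 0.173
```

Run:
```python
from h import *
s=get_state();print(Ro.from_quat(s['tcp_rot']).as_matrix().round(3),s['contact_force'],s['wrist_torque'])
im,s=wsnap('w_turn.png',[],[])
cv2.imwrite('pics/w_turn_g.png',im)
```

```text
[[-0.002 -0.223  0.975]
 [-0.001  0.975  0.223]
 [-1.    -0.    -0.002]] [-1.81444635 -1.06327525  1.89200306] [0.07125479 0.2527925  0.01520014]
t 10.5 tcp [0.5607 0.327  0.1076] q [0.37 0.35 1.73 0.   1.06 0.15] F [-1.8 -1.1  1.9]
```

View pics/w_turn_g.png

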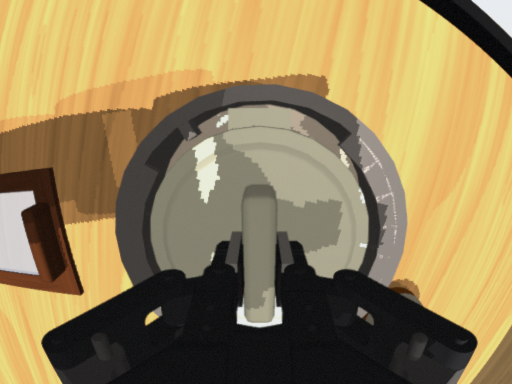

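Request:
{"api": "servo_tool", "payload": {"deltas": [[[0, 0, 0.08, 0], [0, 0, 0.18, 0], [0, 0, 0.3, 0], [0, 0, 0.45, 0], [0, 0, 0.6, 0]]]}}

```text
time: 11.05
eef_pos: [0.5615, 0.3271, 0.1694]
tcp_rot: [-0.08, 0.702, 0.08, 0.703]
contact_force: [0.7, -0.5, -2.7]
opening: 0.174
```

Request:
{"api": "servo_tool", "payload": {"deltas": [[[0, 0, 0.1, 0], [0, 0, 0.2, 0], [0, 0, 0.3, 0], [0.1, -0.15, 0.4, 0], [0.2, -0.3, 0.4, 0]]]}}

```text
time: 11.55
eef_pos: [0.5829, 0.2966, 0.2103]
tcp_rot: [-0.08, 0.701, 0.08, 0.704]
contact_force: [1.0, 0.8, -1.9]
opening: 0.172
```

Run:
```python
from h import *
s=get_state();print(s['eef_pos'],s['contact_force'],s['wrist_torque'],s['opening'])
snap('side','side_l.png')
print([(np.round(d['at'],3).tolist(),round(d['p'],2)) for d in recognise('side','pot_cover')])
```

```text
[0.58292372 0.29660077 0.21025873] [ 0.99679198  0.78964935 -1.91640459] [-0.02392654 -0.02532818  0.00066588] 0.1723809074505257
[([0.572, 0.314, 0.207], 0.66)]
```

View pics/side_l.png

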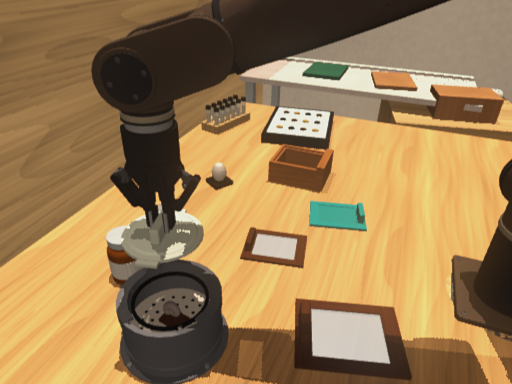

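Request:
{"api": "servo_tool", "payload": {"deltas": [[[0.05, -0.2, 0, 0], [0.1, -0.4, 0, 0], [0.16, -0.6, 0, 0], [0.22, -0.8, 0, 0], [0.28, -1, 0, 0]]]}}

```text
time: 12.15
eef_pos: [0.6094, 0.1955, 0.2068]
tcp_rot: [-0.079, 0.703, 0.079, 0.702]
contact_force: [0.9, -0.3, -3.9]
opening: 0.176
```

Request:
{"api": "servo_tool", "payload": {"deltas": [[[0.05, -0.2, -0.1, 0], [0.1, -0.4, -0.2, 0], [0.16, -0.6, -0.3, 0], [0.22, -0.8, -0.4, 0], [0.28, -1, -0.5, 0]]]}}

```text
time: 12.65
eef_pos: [0.6372, 0.0955, 0.1565]
tcp_rot: [-0.079, 0.703, 0.08, 0.702]
contact_force: [0.2, -0.1, -2.9]
opening: 0.171
```

Request:
{"api": "servo_tool", "payload": {"deltas": [[[0.05, -0.2, -0.2, 0], [0.1, -0.4, -0.4, 0], [0.16, -0.6, -0.6, 0], [0.26, -0.67, -0.8, 0], [0.26, -0.67, -1, 0]]]}}

```text
time: 13.15
eef_pos: [0.6642, 0.0276, 0.0565]
tcp_rot: [-0.079, 0.703, 0.079, 0.703]
contact_force: [0.0, -0.4, -4.0]
opening: 0.172
```

Request:
{"api": "servo_tool", "payload": {"deltas": [[[0, 0, -0.15, 0], [0, 0, -0.28, 0], [0, 0, -0.38, 0], [0, 0, -0.43, 0], [0, 0, -0.43, 0]]]}}

```text
time: 13.65
eef_pos: [0.664, 0.0302, 0.0157]
tcp_rot: [-0.08, 0.702, 0.08, 0.703]
contact_force: [-0.1, 0.2, -3.3]
opening: 0.171
```

Request:
{"api": "servo_tool", "payload": {"deltas": [[[0, 0, -0.01, 0], [0, 0, -0.02, 0], [0, 0, -0.03, 0], [0, 0, -0.035, 0], [0, 0, -0.035, 0]]]}}

```text
time: 14.15
eef_pos: [0.6643, 0.0302, 0.0154]
tcp_rot: [-0.08, 0.702, 0.08, 0.703]
contact_force: [-8.1, 0.3, 12.7]
opening: 0.173
```

Request:
{"api": "servo_tool", "payload": {"deltas": [[[0, 0, 0.015, 0], [0, 0, 0.03, 0], [0, 0, 0.03, 0], [0, 0, 0.03, 0], [0, 0, 0.03, 0]]]}}

```text
time: 14.65
eef_pos: [0.6643, 0.0302, 0.0155]
tcp_rot: [-0.08, 0.702, 0.08, 0.703]
contact_force: [-0.8, 1.7, 6.1]
opening: 0.174
```

Request:
{"api": "servo_tool", "payload": {"deltas": [[[0, 0, 0, 0], [0, 0, 0, 0], [0, 0, 0, 0], [0, 0, 0, 0], [0, 0, 0, 0]]], "claw": 0}}

```text
time: 15.15
eef_pos: [0.6633, 0.03, 0.0141]
tcp_rot: [-0.08, 0.703, 0.08, 0.702]
contact_force: [-0.2, -0.1, 1.2]
opening: 0.497
```

Request:
{"api": "servo_tool", "payload": {"deltas": [[[0, 0, 0.1, 0], [0, 0, 0.3, 0], [0, 0, 0.5, 0], [0, 0, 0.75, 0], [0, 0, 1, 0]]], "claw": 1}}

```text
time: 15.65
eef_pos: [0.6634, 0.0301, 0.116]
tcp_rot: [-0.08, 0.702, 0.08, 0.703]
contact_force: [0.5, -0.2, -0.2]
opening: 1.0
```

Run:
```python
from h import *
snap('top','top_2.png');snap('side','side_2.png')
for c in('top','side'):
  for q in('pot_cover','fossil','fossil_grip','pane'):
    print(c,q,[(np.round(d['at'],3).tolist(),round(d['p'],2)) for d in recognise(c,q)])
```

```text
top pot_cover []
top fossil [([0.557, 0.322, 0.052], 0.84)]
top fossil_grip [([0.556, 0.322, 0.046], 0.62)]
top pane [([0.317, 0.283, 0.008], 0.78), ([0.367, -0.157, 0.006], 0.72)]
side pot_cover [([0.656, 0.041, 0.011], 0.88)]
side fossil [([0.558, 0.331, 0.052], 0.91)]
side fossil_grip [([0.556, 0.332, 0.05], 0.67)]
side pane [([0.277, 0.223, 0.007], 0.8), ([0.475, 0.038, 0.006], 0.67), ([0.367, -0.149, 0.008], 0.58)]
```

Request:
{"api": "servo_tool", "payload": {"deltas": [[[0, 0, 0.2, 0], [0, 0.1, 0.4, 0], [-0.1, 0.3, 0.6, 0], [-0.2, 0.5, 0.8, 0], [-0.3, 0.7, 1, 0]]]}}

```text
time: 16.65
eef_pos: [0.6328, 0.1006, 0.2143]
tcp_rot: [-0.079, 0.703, 0.08, 0.702]
contact_force: [-0.9, -0.7, -0.1]
opening: 0.999
```

Request:
{"api": "servo_tool", "payload": {"deltas": [[[-0.1, 0.2, 0, 0], [-0.2, 0.4, 0, 0], [-0.3, 0.6, 0, 0], [-0.4, 0.8, 0, 0], [-0.5, 1, 0, 0]]]}}

```text
time: 17.15
eef_pos: [0.5827, 0.2008, 0.2137]
tcp_rot: [-0.08, 0.703, 0.08, 0.702]
contact_force: [-0.6, -0.1, -0.0]
opening: 0.999
```

Request:
{"api": "servo_tool", "payload": {"deltas": [[[-0.03, 0.2, 0, 0], [-0.06, 0.4, 0, 0], [-0.06, 0.58, 0, 0], [-0.06, 0.58, 0, 0], [-0.06, 0.58, 0, 0]]]}}

```text
time: 17.65
eef_pos: [0.5774, 0.258, 0.214]
tcp_rot: [-0.08, 0.703, 0.08, 0.702]
contact_force: [0.2, -0.5, -0.1]
opening: 1.002
```

Run:
```python
from h import *
im,s=wsnap('w_fos.png',[],['fossil','fossil_grip','pot'])
print(Ro.from_quat(s['tcp_rot']).as_matrix().round(3))
P=wproj([.561,.327,.06],s);print(P)
c=[.5615,.3265]
grid(im,s,'w_fos_g.png',[(circ(c,.077,.1045),(0,0,255)),(circ(c,.0,.041),(0,0,255))],3)
g=cv2.imread('pics/w_fos_g.png');x,y=(P*3).astype(int);cv2.imwrite('pics/w_fos_c.png',g[max(0,y-300):y+300,max(0,x-350):x+350])
print(max(0,y-300),max(0,x-350))
```

```text
t 17.65 tcp [0.5774 0.258  0.214 ] q [ 0.26  0.21  1.7  -0.    1.23  0.03] F [ 0.2 -0.5 -0.1]
fossil []
fossil_grip [([0.558, 0.329, 0.046], 0.84)]
pot [([0.558, 0.326, 0.062], 0.74)]
[[-0.001 -0.225  0.974]
 [-0.001  0.974  0.225]
 [-1.    -0.001 -0.001]]
[257.9670807  111.94352133]
35 423
```

View pics/w_fos_c.png

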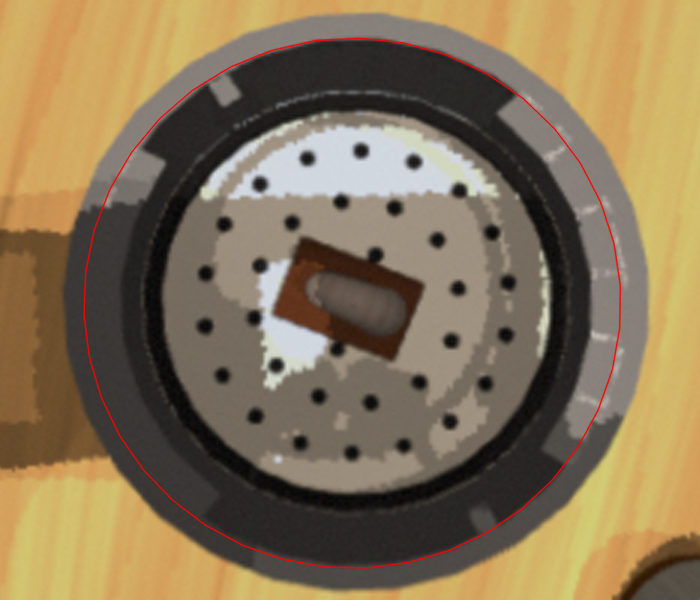

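Run:
```python
from h import *
a=np.load('pics/w_fos.png.npy');s={'eef_pos':a[:3],'tcp_rot':a[3:]}
p=np.array([wun(((x+423)/3,(y+35)/3),s,.049) for x,y in[(302,238),(424,285),(393,360),(274,314)]])
print(p.round(4),p.mean(0).round(4))
L=(p[1]+p[2]-p[0]-p[3])/2;W=(p[0]+p[1]-p[2]-p[3])/2
print(np.linalg.norm(L),np.degrees(np.arctan2(L[1],L[0])),np.linalg.norm(W),np.degrees(np.arctan2(W[1],W[0])))
q=np.array([wun(((x+423)/3,(y+35)/3),s,.080) for x,y in[(315,283),(400,318)]]);print(q,q.mean(0))
```

```text
[[0.5399 0.3445 0.049 ]
 [0.5839 0.3381 0.049 ]
 [0.5796 0.3104 0.049 ]
 [0.5364 0.3169 0.049 ]] [0.5599 0.3275 0.049 ]
0.04404923671406964 -8.415563902568191 0.027911062955257707 81.88399070394753
[[0.54915974 0.32996781 0.08      ]
 [0.57690576 0.32527428 0.08      ]] [0.56303275 0.32762105 0.08      ]
```

Request:
{"api": "servo_tool", "payload": {"deltas": [[[-0.05, 0.2, 0, 0.09], [-0.1, 0.4, 0, 0.18], [-0.164, 0.6, 0, 0.27], [-0.164, 0.695, 0, 0.36], [-0.164, 0.695, 0, 0.45]]], "claw": 0, "force": 40}}

```text
time: 18.35
eef_pos: [0.5609, 0.3282, 0.2145]
tcp_rot: [-0.32, 0.63, 0.32, 0.631]
contact_force: [0.4, -0.2, -0.6]
opening: 0.499
```

Request:
{"api": "servo_tool", "payload": {"deltas": [[[0, 0, -0.1, 0.09], [0, 0, -0.2, 0.18], [0, 0, -0.3, 0.27], [0, 0, -0.5, 0.313], [0, 0, -0.7, 0.313]]]}}

```text
time: 18.85
eef_pos: [0.5617, 0.3269, 0.1445]
tcp_rot: [-0.462, 0.535, 0.462, 0.536]
contact_force: [0.9, 0.5, 0.2]
opening: 0.5
```

Request:
{"api": "servo_tool", "payload": {"deltas": [[[0, 0, -0.2, 0], [0, 0, -0.4, 0], [0, 0, -0.6, 0], [0, 0, -0.75, 0], [0, 0, -0.87, 0]]]}}

```text
time: 19.35
eef_pos: [0.5609, 0.3269, 0.0562]
tcp_rot: [-0.462, 0.536, 0.462, 0.535]
contact_force: [0.2, 0.1, -0.0]
opening: 0.498
```

Request:
{"api": "servo_tool", "payload": {"deltas": [[[0, 0, 0, 0], [0, 0, 0, 0], [0, 0, 0, 0], [0, 0, 0, 0], [0, 0, 0, 0]]], "claw": -1}}

```text
time: 19.85
eef_pos: [0.5614, 0.3278, 0.0582]
tcp_rot: [-0.462, 0.535, 0.462, 0.536]
contact_force: [-0.7, 0.3, -0.1]
opening: 0.178
```

Run:
```python
from h import *
s=get_state();R=Ro.from_quat(s['tcp_rot']).as_matrix()
print(s['eef_pos'],np.degrees(np.arctan2(R[1,2],R[0,2])),s['opening'],s['contact_force'],s['qpos'])
```

```text
[0.561391   0.32776691 0.05818135] 81.6230883496436 0.17754878546640987 [-0.73277612  0.31233449 -0.14674256] [ 3.72616832e-01  4.16671246e-01  1.74904979e+00 -8.50144771e-06
  9.74637751e-01 -1.05196971e+00]
```

Request:
{"api": "servo_tool", "payload": {"deltas": [[[0, 0, 0.08, 0], [0, 0, 0.2, 0], [0, 0, 0.4, 0], [0, 0, 0.65, 0], [0, 0, 0.9, 0]]]}}

```text
time: 20.35
eef_pos: [0.5612, 0.3277, 0.1495]
tcp_rot: [-0.462, 0.535, 0.462, 0.536]
contact_force: [0.4, 0.2, -0.4]
opening: 0.178
```

Request:
{"api": "servo_tool", "payload": {"deltas": [[[0, 0, 0.2, 0], [0, -0.1, 0.35, 0], [0, -0.25, 0.45, 0], [0, -0.4, 0.5, 0], [0, -0.58, 0.5, 0]]]}}

```text
time: 20.85
eef_pos: [0.5611, 0.268, 0.1978]
tcp_rot: [-0.462, 0.535, 0.462, 0.535]
contact_force: [-1.1, -0.3, -0.7]
opening: 0.179
```

Request:
{"api": "servo_tool", "payload": {"deltas": [[[0, -0.2, 0, 0], [0, -0.4, 0, 0], [0, -0.6, 0, 0], [0, -0.8, 0, 0], [0, -1, 0, 0]]]}}

```text
time: 21.35
eef_pos: [0.56, 0.1672, 0.1957]
tcp_rot: [-0.461, 0.536, 0.462, 0.535]
contact_force: [0.4, -0.2, 0.5]
opening: 0.181
```

Run:
```python
from h import *
s=get_state();print(s['opening'],s['eef_pos'])
snap('side','side_3.png');print([(np.round(d['at'],3).tolist(),round(d['p'],2)) for d in recognise('side','fossil')])
```

```text
0.18059355457359766 [0.55996161 0.16718934 0.19574392]
[([0.55, 0.172, 0.188], 0.59)]
```

Request:
{"api": "servo_tool", "payload": {"deltas": [[[-0.04, -0.2, 0, 0], [-0.08, -0.4, 0, 0], [-0.12, -0.6, 0, 0], [-0.16, -0.8, 0, 0], [-0.2, -1, 0, 0]]]}}

```text
time: 21.95
eef_pos: [0.5401, 0.0688, 0.1964]
tcp_rot: [-0.462, 0.536, 0.463, 0.535]
contact_force: [0.7, -0.5, -1.0]
opening: 0.179
```

Request:
{"api": "servo_tool", "payload": {"deltas": [[[-0.04, -0.2, 0, 0], [-0.08, -0.4, 0, 0], [-0.12, -0.6, 0, 0], [-0.16, -0.8, 0, 0], [-0.2, -1, 0, 0]]]}}

```text
time: 22.45
eef_pos: [0.5201, -0.0311, 0.1965]
tcp_rot: [-0.462, 0.535, 0.463, 0.535]
contact_force: [-0.5, 0.5, -1.7]
opening: 0.178
```

Request:
{"api": "servo_tool", "payload": {"deltas": [[[0, -0.2, 0, 0], [0, -0.4, 0, 0], [0, -0.6, 0, 0], [0, -0.8, 0, 0], [0, -1, 0, 0]]]}}

```text
time: 22.95
eef_pos: [0.5203, -0.131, 0.1964]
tcp_rot: [-0.461, 0.535, 0.463, 0.535]
contact_force: [-0.7, 0.4, -0.2]
opening: 0.184
```

Request:
{"api": "servo_tool", "payload": {"deltas": [[[0, -0.2, 0, 0], [0, -0.4, 0, 0], [0, -0.6, 0, 0], [0, -0.8, 0, 0], [0, -1, 0, 0]]]}}

```text
time: 23.45
eef_pos: [0.5203, -0.2309, 0.1963]
tcp_rot: [-0.461, 0.535, 0.463, 0.535]
contact_force: [-0.3, 0.4, -1.9]
opening: 0.177
```

Request:
{"api": "servo_tool", "payload": {"deltas": [[[0, -0.2, 0, 0], [0, -0.4, 0, 0], [0, -0.6, 0, 0], [0, -0.8, 0, 0], [0, -1, 0, 0]]]}}

```text
time: 23.95
eef_pos: [0.521, -0.3321, 0.1974]
tcp_rot: [-0.462, 0.535, 0.462, 0.535]
contact_force: [0.5, -0.0, -0.7]
opening: 0.18
```

Run:
```python
from h import *
s=get_state();R=Ro.from_quat(s['tcp_rot']).as_matrix()
print(s['eef_pos'],np.degrees(np.arctan2(R[1,2],R[0,2])),s['opening'],s['contact_force'],s['qpos'])
```

```text
[ 0.52099941 -0.33205139  0.19737177] 81.61471996040706 0.17974451699484123 [ 0.4858268  -0.0392506  -0.65699475] [-7.31500895e-01  1.91272573e-01  1.75393317e+00  7.51290000e-05
  1.19640241e+00 -2.15597395e+00]
```

Request:
{"api": "servo_tool", "payload": {"deltas": [[[0, 0.03, -0.2, 0], [0, 0.03, -0.4, 0], [0, 0.03, -0.6, 0], [0, 0.03, -0.8, 0], [0, 0.03, -1, 0]]]}}

```text
time: 24.45
eef_pos: [0.5211, -0.3284, 0.0966]
tcp_rot: [-0.462, 0.535, 0.462, 0.535]
contact_force: [-0.7, -0.1, -0.7]
opening: 0.177
```

Request:
{"api": "servo_tool", "payload": {"deltas": [[[0, 0, -0.2, 0], [0, 0, -0.4, 0], [0, 0, -0.55, 0], [0, 0, -0.65, 0], [0, 0, -0.7, 0]]]}}

```text
time: 24.95
eef_pos: [0.5207, -0.3275, 0.0264]
tcp_rot: [-0.462, 0.535, 0.463, 0.535]
contact_force: [-0.1, 0.0, -1.3]
opening: 0.179
```

Request:
{"api": "servo_tool", "payload": {"deltas": [[[0, 0, -0.01, 0], [0, 0, -0.02, 0], [0, 0, -0.03, 0], [0, 0, -0.03, 0], [0, 0, -0.03, 0]]]}}

```text
time: 25.45
eef_pos: [0.5213, -0.3276, 0.0249]
tcp_rot: [-0.462, 0.535, 0.462, 0.535]
contact_force: [0.1, -0.2, -0.7]
opening: 0.178
```

Request:
{"api": "servo_tool", "payload": {"deltas": [[[0, 0, -0.005, 0], [0, 0, -0.01, 0], [0, 0, -0.015, 0], [0, 0, -0.015, 0], [0, 0, -0.015, 0]]]}}

```text
time: 25.95
eef_pos: [0.521, -0.3274, 0.0229]
tcp_rot: [-0.462, 0.535, 0.462, 0.535]
contact_force: [0.2, -0.2, -0.5]
opening: 0.183
```

Request:
{"api": "servo_tool", "payload": {"deltas": [[[0, 0, -0.005, 0], [0, 0, -0.01, 0], [0, 0, -0.012, 0], [0, 0, -0.012, 0], [0, 0, -0.012, 0]]]}}

```text
time: 26.45
eef_pos: [0.5211, -0.3275, 0.0226]
tcp_rot: [-0.462, 0.535, 0.462, 0.535]
contact_force: [-1.7, 1.8, 4.3]
opening: 0.182
```

Contact with the floor. Release and rise.

Request:
{"api": "servo_tool", "payload": {"deltas": [[[0, 0, 0.005, 0], [0, 0, 0.005, 0], [0, 0, 0.005, 0], [0, 0, 0.005, 0], [0, 0, 0.005, 0]]], "claw": -0.2}}

```text
time: 26.95
eef_pos: [0.521, -0.3274, 0.022]
tcp_rot: [-0.462, 0.535, 0.462, 0.535]
contact_force: [0.9, -0.3, -0.3]
opening: 0.402
```

Request:
{"api": "servo_tool", "payload": {"deltas": [[[0, 0, 0.1, 0], [0, 0, 0.3, 0], [0, 0, 0.5, 0], [0, 0, 0.75, 0], [0, 0, 1, 0]]]}}

```text
time: 27.45
eef_pos: [0.521, -0.3274, 0.1237]
tcp_rot: [-0.462, 0.535, 0.462, 0.535]
contact_force: [1.1, 0.2, 0.9]
opening: 0.4
```

Request:
{"api": "servo_tool", "payload": {"deltas": [[[0, 0, 0.2, 0], [0, 0.1, 0.3, 0.05], [0, 0.3, 0.4, 0.1], [0, 0.5, 0.5, 0.15], [0, 0.7, 0.5, 0.2]]], "claw": 1}}

```text
time: 27.95
eef_pos: [0.5219, -0.2575, 0.1751]
tcp_rot: [0.542, -0.455, -0.539, -0.456]
contact_force: [0.2, 0.4, 1.6]
opening: 0.997
```

Run:
```python
from h import *
im,s=wsnap('w_f2.png',[],[]);R=Ro.from_quat(s['tcp_rot']).as_matrix()
print(np.degrees(np.arctan2(R[1,2],R[0,2])))
snap('side','side_4.png');snap('top','top_4.png')
for c in('wrist','side','top'):print(c,[(np.round(d['at'],3).tolist(),round(d['p'],2)) for d in recognise(c,'fossil')])
```

```text
t 27.95 tcp [ 0.5219 -0.2575  0.1751] q [-0.63  0.13  1.86  0.    1.14 -2.37] F [0.2 0.4 1.6]
99.78553804550451
wrist [([0.516, -0.323, 0.012], 0.77)]
side []
top [([0.478, 0.028, 0.009], 0.56)]
```

Run:
```python
from h import *
a=cv2.imread('pics/w_f2.png');b=cv2.resize(cv2.imread('pics/side_4.png')[130:210,240:360],(512,341),interpolation=cv2.INTER_CUBIC)
cv2.imwrite('pics/c3.png',cv2.resize(np.vstack([a,b]),None,fx=.8,fy=.8,interpolation=cv2.INTER_AREA))
```

```text
(no output)
```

View pics/c3.png

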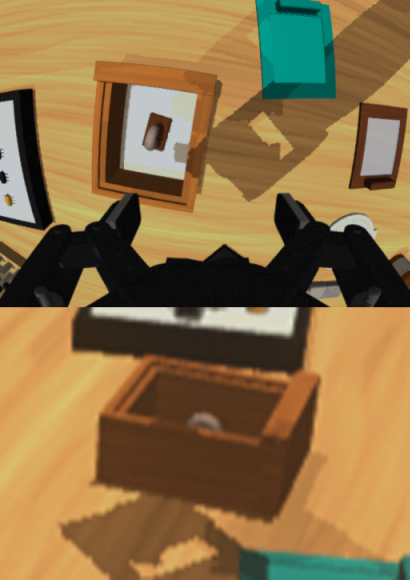

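Request:
{"api": "servo_tool", "payload": {"deltas": [[[0.04, 0.2, 0, 0.009], [0.08, 0.4, 0, 0.009], [0.13, 0.6, 0, 0.009], [0.13, 0.8, 0, 0.009], [0.13, 1, 0, 0.009]]], "force": 60}}

```text
time: 28.75
eef_pos: [0.5341, -0.1576, 0.172]
tcp_rot: [-0.543, 0.453, 0.543, 0.453]
contact_force: [0.6, -0.7, -1.1]
opening: 1.0
```

Request:
{"api": "servo_tool", "payload": {"deltas": [[[0, 0.2, 0, 0], [0, 0.4, 0, 0], [0, 0.6, 0, 0], [0, 0.8, 0, 0], [0, 1, 0, 0]]]}}

```text
time: 29.25
eef_pos: [0.5342, -0.0576, 0.1721]
tcp_rot: [-0.543, 0.453, 0.543, 0.453]
contact_force: [-0.1, -0.1, 0.1]
opening: 1.0
```

Request:
{"api": "servo_tool", "payload": {"deltas": [[[0, 0.2, 0, 0], [0, 0.4, -0.15, 0], [0, 0.6, -0.3, 0], [0, 0.8, -0.5, 0], [0, 0.95, -0.7, 0]]]}}

```text
time: 29.75
eef_pos: [0.5345, 0.0378, 0.1017]
tcp_rot: [0.543, -0.453, -0.543, -0.453]
contact_force: [0.7, -0.5, 0.2]
opening: 1.001
```

Run:
```python
from h import *
im,s=wsnap('w_p2.png',[],['pane_pull']);R=Ro.from_quat(s['tcp_rot']).as_matrix()
print(np.degrees(np.arctan2(R[1,2],R[0,2])),s['qpos'])
c=[.478,.027];y=np.radians(10.6)
c2=[c[0]+.058*np.cos(y),c[1]+.058*np.sin(y)]
grid(im,s,'w_p2_g.png',[(rect(c,y,.07,.055,.006),(0,255,0)),(rect(c2,y,.007,.03,.030),(255,255,0))],1.2)
```

```text
t 29.75 tcp [0.5345 0.0378 0.1017] q [-0.12  0.13  2.02 -0.    1.   -1.87] F [ 0.7 -0.5  0.2]
pane_pull [([0.345, 0.195, 0.005], 0.84), ([0.411, -0.152, 0.007], 0.81), ([0.478, 0.028, 0.006], 0.71)]
100.35689480502568 [-1.18828912e-01  1.28697065e-01  2.01709398e+00 -2.83195696e-05
  9.95141643e-01 -1.87037181e+00]
```

View pics/w_p2_g.png

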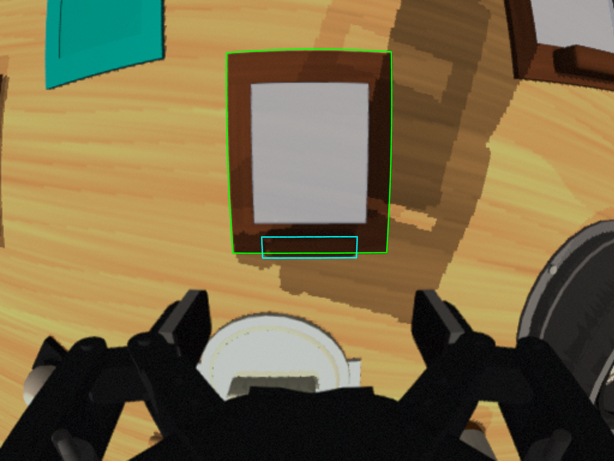

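Request:
{"api": "servo_tool", "payload": {"deltas": [[[0, 0, -0.25, 0], [0, 0, -0.5, 0], [0, 0, -0.75, 0], [0, 0, -0.92, 0], [0, 0, -0.99, 0]]]}}

```text
time: 30.35
eef_pos: [0.5337, 0.0364, 0.0022]
tcp_rot: [-0.542, 0.453, 0.544, 0.452]
contact_force: [0.5, -0.1, -0.4]
opening: 0.997
```

Request:
{"api": "servo_tool", "payload": {"deltas": [[[0, 0, 0, 0], [0, 0, 0, 0], [0, 0, 0, 0], [0, 0, 0, 0], [0, 0, 0, 0]]], "claw": -1}}

```text
time: 30.85
eef_pos: [0.5355, 0.0372, 0.0048]
tcp_rot: [0.544, -0.452, -0.542, -0.453]
contact_force: [-0.4, -1.4, 4.9]
opening: 0.682
```

Request:
{"api": "servo_tool", "payload": {"deltas": [[[0, 0, 0.05, 0], [0, 0, 0.1, 0], [0, 0, 0.2, 0], [0, 0, 0.3, 0], [0, 0, 0.3, 0]]]}}

```text
time: 31.35
eef_pos: [0.5355, 0.0375, 0.0353]
tcp_rot: [0.545, -0.452, -0.542, -0.453]
contact_force: [-0.5, 0.3, -0.4]
opening: 0.687
```

Run:
```python
from h import *
s=get_state();print(s['eef_pos'],s['opening'],s['contact_force'],s['wrist_torque'])
a=read_camera('wrist');b=read_camera('side')[150:300,200:360]
cv2.imwrite('pics/c4.png',np.hstack([cv2.resize(a,(400,300)),cv2.resize(b,(320,300),interpolation=cv2.INTER_CUBIC)]))
```

```text
[0.53546475 0.03749844 0.03529863] 0.6874391178848059 [-0.47842352  0.33301718 -0.36721216] [ 0.00096427 -0.09832059  0.03272643]
```

View pics/c4.png

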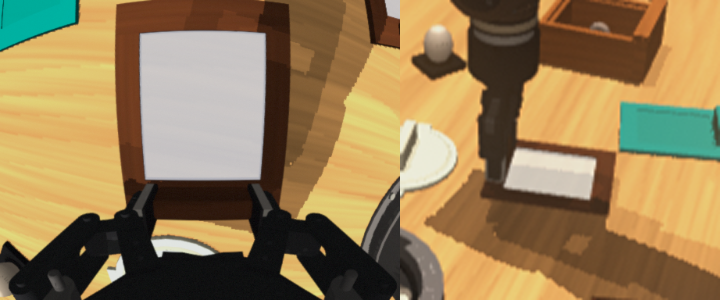

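Run:
```python
from h import *
s=get_state();k=512/400
for z in np.arange(0,.045,.006):
    p=wun((116*k,5*k),s,z);q=wun((290*k,8*k),s,z);r=wun((140*k,33*k),s,z);t=wun((265*k,33*k),s,z);u=wun((145*k,180*k),s,z);v=wun((261*k,180*k),s,z)
    print(z.round(4),np.linalg.norm(p-q).round(4),np.linalg.norm(r-t).round(4),np.linalg.norm(u-v).round(4),((p+q)/2).round(4))
```

```text
0.0 0.1376 0.0952 0.0971 [ 0.3974  0.0138 -0.    ]
0.006 0.1329 0.092 0.0938 [0.3998 0.0142 0.006 ]
0.012 0.1282 0.0887 0.0905 [0.4021 0.0146 0.012 ]
0.018 0.1235 0.0855 0.0872 [0.4045 0.015  0.018 ]
0.024 0.1188 0.0822 0.0838 [0.4068 0.0155 0.024 ]
0.03 0.1141 0.079 0.0805 [0.4091 0.0159 0.03  ]
0.036 0.1094 0.0757 0.0772 [0.4115 0.0163 0.036 ]
0.042 0.1047 0.0725 0.0739 [0.4138 0.0167 0.042 ]
```

Request:
{"api": "servo_tool", "payload": {"deltas": [[[0, 0, 0.2, 0], [0, 0, 0.4, 0], [0, 0, 0.6, 0], [0, 0, 0.8, 0], [0, 0, 1, 0]]]}}

```text
time: 31.95
eef_pos: [0.5334, 0.0376, 0.1334]
tcp_rot: [-0.543, 0.453, 0.544, 0.452]
contact_force: [0.3, 0.2, -1.4]
opening: 0.681
```

Request:
{"api": "servo_tool", "payload": {"deltas": [[[0.03, -0.15, 0, -0.03], [0.06, -0.3, 0, -0.06], [0.1, -0.5, 0, -0.09], [0.15, -0.7, 0, -0.115], [0.2, -0.9, 0, -0.115]]]}}

```text
time: 32.45
eef_pos: [0.553, -0.0542, 0.131]
tcp_rot: [-0.498, 0.501, 0.501, 0.5]
contact_force: [-1.2, -0.7, -0.8]
opening: 0.688
```

Request:
{"api": "servo_tool", "payload": {"deltas": [[[0.05, -0.2, 0, 0], [0.1, -0.4, 0, 0], [0.15, -0.6, 0, 0], [0.2, -0.8, 0, 0], [0.2, -1, 0, 0]]]}}

```text
time: 32.95
eef_pos: [0.5736, -0.1543, 0.1315]
tcp_rot: [-0.499, 0.5, 0.501, 0.5]
contact_force: [0.2, -0.1, -1.0]
opening: 0.685
```

Request:
{"api": "servo_tool", "payload": {"deltas": [[[0.05, -0.2, 0, 0], [0.1, -0.4, 0, 0], [0.15, -0.6, 0, 0], [0.2, -0.8, 0, 0], [0.2, -1, 0, 0]]]}}

```text
time: 33.45
eef_pos: [0.5947, -0.2542, 0.1332]
tcp_rot: [0.501, -0.5, -0.5, -0.5]
contact_force: [0.3, -0.5, -0.3]
opening: 0.688
```

Request:
{"api": "servo_tool", "payload": {"deltas": [[[0, -0.2, -0.1, 0], [0, -0.4, -0.2, 0], [0, -0.6, -0.35, 0], [0, -0.77, -0.35, 0], [0, -0.77, -0.35, 0]]]}}

```text
time: 33.95
eef_pos: [0.5932, -0.3317, 0.0972]
tcp_rot: [-0.499, 0.5, 0.5, 0.5]
contact_force: [0.0, 0.7, -1.4]
opening: 0.685
```

Run:
```python
from h import *
im,s=wsnap('w_h.png',[],['case','pane']);R=Ro.from_quat(s['tcp_rot']).as_matrix()
print(np.degrees(np.arctan2(R[1,2],R[0,2])),s['opening'],s['qpos'])
y=np.radians(0)
c=[.517,-.329]
p=s['eef_pos'];yp=np.arctan2(R[1,2],R[0,2])-np.pi/2;pc=[p[0]-.058*np.cos(yp),p[1]-.058*np.sin(yp)];z=p[2]-.005
grid(im,s,'w_h_g.png',[(rect(c,y,.081,.066,.065),(0,255,0)),(rect(c,y,.072,.057,.065),(0,255,255)),([[c[0]-.059,c[1]-.066,.076],[c[0]-.059,c[1]+.066,.076]],(0,0,255)),(rect(pc,yp,.07,.055,z+.006),(255,255,0))],1.5)
```

```text
t 33.95 tcp [ 0.5932 -0.3317  0.0972] q [-0.66  0.43  1.66 -0.    1.06 -2.23] F [ 0.   0.7 -1.4]
case [([0.465, -0.263, 0.062], 0.73), ([0.529, -0.334, 0.099], 0.25)]
pane [([0.534, -0.333, 0.098], 0.79)]
89.93943009355151 0.6849092290230789 [-6.58736726e-01  4.25390568e-01  1.65521401e+00 -4.69552340e-04
  1.06219562e+00 -2.22824726e+00]
```

View pics/w_h_g.png

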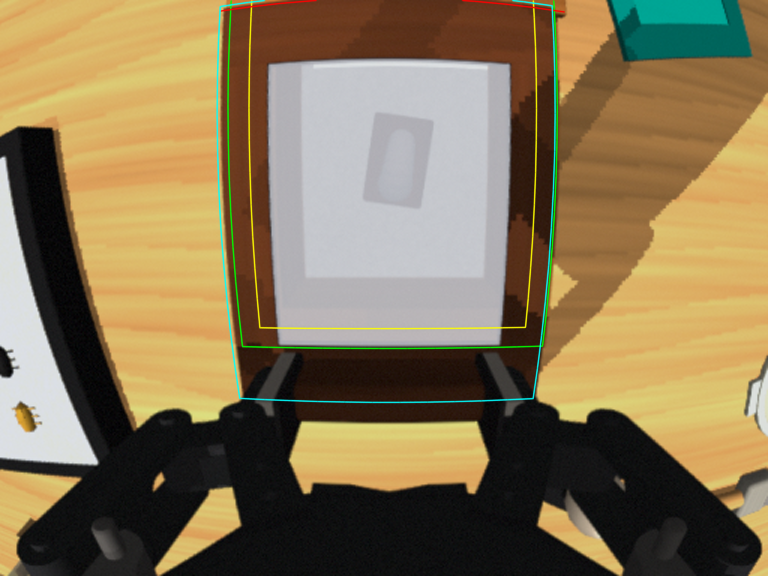

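Run:
```python
from h import *
from scipy.optimize import least_squares as ls
L=lambda f:(lambda a:{'eef_pos':a[:3],'tcp_rot':a[3:]})(np.load(f'pics/{f}.npy'))
s1=L('w_p2.png');s2=L('w_h.png')
g1=np.array([(251,84),(368,83),(366,223),(254,223)])/1.2
g2=np.array([(268,65),(511,64),(500,345),(280,345)])/1.5
c=np.array([.478,.027,0]);Y=Ro.from_euler('z',10.6,degrees=True)
G=np.array([Y.inv().apply(wun(g,s1,.006)-c) for g in g1]);print(G.round(4))
def f(v):
    Rm=Ro.from_euler('zy',[v[3],v[4]])
    return np.ravel([wproj(Rm.apply(p)+v[:3],s2) for p in G]-g2)
r=ls(f,[.535,-.33,.092,0,0]);print(r.x.round(4),np.degrees(r.x[3:]).round(2),r.fun.round(1))
```

```text
[[-0.0469 -0.0377  0.006 ]
 [-0.0472  0.0393  0.006 ]
 [ 0.0484  0.0395  0.006 ]
 [ 0.0481 -0.0381  0.006 ]]
[ 0.5355 -0.331   0.0918  0.002   0.0232] [0.11 1.33] [ 0.1  0.  -0.  -0.1 -0.1  0.1  0.1  0. ]
```

Request:
{"api": "servo_tool", "payload": {"deltas": [[[-0.02, 0.02, 0, 0], [-0.045, 0.02, -0.05, 0], [-0.045, 0.02, -0.12, 0], [-0.045, 0.02, -0.18, 0], [-0.045, 0.02, -0.22, 0]]]}}

```text
time: 34.6
eef_pos: [0.5891, -0.3269, 0.075]
tcp_rot: [-0.5, 0.5, 0.501, 0.5]
contact_force: [-0.4, 1.0, -0.6]
opening: 0.69
```

Request:
{"api": "servo_tool", "payload": {"deltas": [[[0, 0, -0.01, 0], [0, 0, -0.02, 0], [0, 0, -0.03, 0], [0, 0, -0.03, 0], [0, 0, -0.03, 0]]]}}

```text
time: 35.1
eef_pos: [0.5897, -0.3276, 0.0735]
tcp_rot: [0.501, -0.5, -0.5, -0.5]
contact_force: [-0.3, -0.3, -1.2]
opening: 0.684
```

Request:
{"api": "servo_tool", "payload": {"deltas": [[[0, 0, -0.01, 0], [0, 0, -0.02, 0], [0, 0, -0.02, 0], [0, 0, -0.02, 0], [0, 0, -0.02, 0]]]}}

```text
time: 35.6
eef_pos: [0.5896, -0.3275, 0.0713]
tcp_rot: [0.5, -0.5, -0.5, -0.5]
contact_force: [-0.1, -0.1, -0.5]
opening: 0.688
```

Request:
{"api": "servo_tool", "payload": {"deltas": [[[0, 0, -0.01, 0], [0, 0, -0.015, 0], [0, 0, -0.015, 0], [0, 0, -0.015, 0], [0, 0, -0.015, 0]]]}}

```text
time: 36.1
eef_pos: [0.5896, -0.3274, 0.0699]
tcp_rot: [0.5, -0.5, -0.5, -0.5]
contact_force: [-1.3, -0.3, -0.2]
opening: 0.685
```

Run:
```python
from h import *
s=get_state();print(s['eef_pos'],s['contact_force'],s['wrist_torque'])
P=[]
for i in range(3):
    s=get_state();P.append(s['eef_pos']);im=read_camera('wrist')
cv2.imwrite('pics/w_l.png',im);np.save('pics/w_l.png.npy',np.array([*s['eef_pos'],*s['tcp_rot']]));print(np.array(P).round(4))
# glass edges: brightness profiles
g=cv2.cvtColor(im,cv2.COLOR_BGR2GRAY).astype(float)
for r in(60,100,140,180,200,215):
    row=cv2.GaussianBlur(g,(3,3),0)[r];d=np.diff(row);l=150+np.argmax(d[150:230]);q=300+np.argmin(d[300:380]);print(r,l,q,row[l-3:l+4].astype(int),row[q-3:q+4].astype(int))
for c in(210,250,300):
    col=cv2.GaussianBlur(g,(3,3),0)[:,c];d=np.diff(col);t=np.argmax(d[10:80])+10;b=200+np.argmin(d[200:260]);print(c,t,b,d[t].round(),d[b].round())
```

```text
[ 0.5895667  -0.32744853  0.06987174] [-1.32436621 -0.31385889 -0.20967868] [-0.02858717 -0.01201788 -0.06459582]
[[ 0.5896 -0.3274  0.0699]
 [ 0.5896 -0.3275  0.0699]
 [ 0.5896 -0.3275  0.0699]]
60 178 339 [ 72  70  71 100 150 177 181] [182 180 176 149 100  72  70]
100 178 339 [ 73  71  73  94 136 168 179] [183 180 169 134  83  45  32]
140 179 338 [ 61  61  64  88 133 168 179] [182 180 169 133  78  40  30]
180 181 336 [ 70  70  70  90 134 168 179] [182 180 169 136  89  62  57]
200 183 335 [ 60  59  69 105 151 175 181] [182 177 157 110  59  34  29]
215 184 333 [ 60  59  68 102 147 174 182] [184 183 176 150  98  52  34]
210 40 229 48.0 -54.0
250 39 230 47.0 -53.0
300 39 230 44.0 -50.0
```

Run:
```python
from h import *
im=cv2.imread('pics/w_l.png');a=np.load('pics/w_l.png.npy');s={'eef_pos':a[:3],'tcp_rot':a[3:]}
c=[.517,-.329]
for r in(60,120,180):
    L=[];
    for nm,y,z in(('caseL',.066,.065),('rebL',.057,.065),('paneL',.055,.071)):
        for sg in(1,-1):
            for x in[0]:
                # find x st row==r
                from scipy.optimize import brentq
                X=brentq(lambda x:wproj([x,c[1]+sg*y,z],s)[1]-r,.44,.62);L.append((nm,sg,wproj([X,c[1]+sg*y,z],s)[0].round(1)))
    print(r,L)
    print([tuple(map(int,v)) for v in im[r,108:160:2]]);print([tuple(map(int,v)) for v in im[r,360:412:2]])
```

```text
60 [('caseL', 1, np.float64(382.8)), ('caseL', -1, np.float64(127.0)), ('rebL', 1, np.float64(366.8)), ('rebL', -1, np.float64(142.6)), ('paneL', 1, np.float64(367.2)), ('paneL', -1, np.float64(141.8))]
[(106, 186, 225), (107, 186, 225), (107, 186, 225), (109, 187, 225), (110, 189, 226), (107, 187, 225), (108, 189, 225), (111, 191, 226), (110, 191, 225), (108, 190, 225), (109, 191, 225), (78, 153, 218), (57, 129, 215), (57, 129, 216), (55, 129, 214), (57, 127, 210), (54, 122, 204), (55, 123, 204), (52, 120, 201), (23, 51, 88), (30, 58, 109), (32, 61, 111), (37, 64, 116), (35, 65, 118), (34, 63, 118), (31, 59, 112)]
[(19, 35, 65), (16, 35, 63), (16, 32, 63), (16, 34, 63), (17, 33, 66), (22, 37, 68), (32, 72, 119), (33, 74, 124), (35, 74, 124), (33, 72, 122), (32, 72, 118), (30, 69, 117), (34, 73, 119), (57, 102, 140), (55, 96, 131), (54, 93, 129), (55, 95, 130), (51, 92, 127), (54, 93, 129), (55, 93, 130), (55, 93, 129), (53, 92, 127), (54, 93, 130), (54, 92, 128), (51, 92, 127), (52, 92, 127)]
120 [('caseL', 1, np.float64(381.8)), ('caseL', -1, np.float64(127.8)), ('rebL', 1, np.floa
[... 1246 characters left out ...]
3, 225), (117, 203, 225), (118, 204, 225), (117, 204, 225), (118, 205, 225), (117, 204, 225), (112, 197, 223), (58, 127, 206), (56, 125, 207), (54, 126, 210), (53, 124, 208), (54, 124, 205), (52, 121, 203), (47, 111, 188), (30, 69, 118), (26, 51, 97), (29, 57, 103), (29, 56, 103), (30, 56, 104)]
[(26, 50, 93), (28, 50, 93), (28, 50, 93), (28, 57, 105), (47, 105, 174), (52, 109, 181), (47, 104, 177), (34, 78, 130), (27, 54, 93), (27, 58, 94), (57, 99, 138), (60, 106, 148), (63, 108, 149), (61, 106, 149), (59, 106, 147), (60, 107, 148), (61, 105, 146), (60, 105, 145), (61, 106, 147), (60, 106, 146), (58, 105, 144), (62, 107, 147), (62, 106, 145), (58, 106, 148), (63, 110, 151), (64, 110, 151)]
```

Request:
{"api": "servo_tool", "payload": {"deltas": [[[0, 0, 0, 0], [0, 0, 0, 0], [0, 0, 0, 0], [0, 0, 0, 0], [0, 0, 0, 0]]], "claw": 0.6, "force": 40}}

```text
time: 36.75
eef_pos: [0.5895, -0.3274, 0.0697]
tcp_rot: [0.5, -0.5, -0.5, -0.5]
contact_force: [0.2, -0.5, 0.0]
opening: 0.8
```

```bash
cat > fit.py <<'E'
from h import *
from scipy.optimize import least_squares as ls
# pane pose from the clear pane's four edges in the wrist picture
def edges(im):
    g=cv2.GaussianBlur(cv2.cvtColor(im,cv2.COLOR_BGR2GRAY).astype(float),(3,3),0);pts=[]
    def sub(v,i): 
        a,b,c=abs(v[i-1]),abs(v[i]),abs(v[i+1]);return i+.5+(.5*(a-c)/(a-2*b+c) if a-2*b+c else 0)
    for r in range(70,215,12):
        d=np.diff(g[r]);l=150+np.argmax(d[150:230]);q=300+np.argmin(d[300:380]);pts+=[('L',sub(d,l),r),('R',sub(d,q),r)]
    for c in range(200,320,12):
        d=np.diff(g[:,c]);t=8+np.argmax(d[8:90]);b=195+np.argmin(d[195:270]);pts+=[('T',c,sub(d,t)),('B',c,sub(d,b))]
    return pts
def fit(im,s,GX=(-.0470,.0483),GY=(-.0379,.0394)):
    pts=edges(im);p=s['eef_pos']
    def f(v):
        Rm=Ro.from_euler('zy',[v[3],v[4]]);n=Rm.apply([0,0,1]);o=Rm.apply([0,0,.006])+v[:3];out=[]
        for k,x,y in pts:
            c,d=wray((x,y),s);X=c+d*((o-c)@n)/(d@n);q=Rm.inv().apply(X-v[:3])
            out.append({'L':q[1]-GY[0],'R':q[1]-GY[1],'T':q[0]-GX[0],'B':q[0]-GX[1]}[k]*1000)
        return out
    r=ls(f,[p[0]-.058,p[1],p[2]-.005,0,0],loss='soft_l1')
    return r.x,np.abs(r.fun).mean()
if __name__=='__main__':
    s=get_state();im=read_camera('wrist');v,e=fit(im,s)
    print('t',s['time'],'tcp',np.round(s['eef_pos'],4),'op',round(s['opening'],3),'F',np.round(s['contact_force'],1))
    print('pane',v[:3].round(4),'yaw,pitch deg',np.degrees(v[3:]).round(2),'res mm',e.round(2),'edge',(v[:3]+Ro.from_euler('zy',v[3:]).apply([-.07,0,0])).round(4))
E
python3 - <<'E'
from fit import *
a=np.load('pics/w_l.png.npy');s={'eef_pos':a[:3],'tcp_rot':a[3:]};v,e=fit(cv2.imread('pics/w_l.png'),s);print(v.round(4),e)
E
python3 fit.py
```

```text
[ 0.5315 -0.3272  0.064   0.002   0.0023] 0.06300478627945758Traceback (most recent call last):
  File "fit.py", line 24, in <module>
    s=get_state();im=read_camera('wrist');v,e=fit(im,s)
                                              ~~~^^^^^^
  File "fit.py", line 21, in fit
    r=ls(f,[p[0]-.058,p[1],p[2]-.005,0,0],loss='soft_l1')
    return func(*args, **kwargs)
    result = trf(vector_fun.fun, vector_fun.jac, x0, f0, J0, lb, ub, ftol, xtol,
                 gtol, max_nfev, x_scale, loss_function, tr_solver,
                 tr_options.copy(), verbose, callback=callback_wrapped)
    return trf_no_bounds(
        fun, jac, x0, f0, J0, ftol, xtol, gtol, max_nfev, x_scale,
        loss_function, tr_solver, tr_options, verbose, callback=callback)
    J = jac(x)
    self._update_jac()
    ~~~~~~~~~~~~~~~~^^
    self.J = self.jac_wrapped(xp_copy(self.x), f0=self.f)
             ~~~~~~~~~~~~~~~~^^^^^^^^^^^^^^^^^^^^^^^^^^^^
    J, dct = approx_derivative(
             ~~~~~~~~~~~~~~~~~^
        self.fun,
        ^^^^^^^^^
    ...<2 lines>...
        **self.finite_diff_options,
        ^
[... 298 characters left out ...]
                     ^^^
    df = [f_eval - f0 for f_eval in f_evals]
                                    ^^^^^^^
    f = np.atleast_1d(self.fun(x, *self.args, **self.kwargs))
                      ~~~~~~~~^^^^^^^^^^^^^^^^^^^^^^^^^^^^^^
    return np.atleast_1d(self.fun(x))
                         ~~~~~~~~^^^
    return self.f(x, *self.args, **self.kwargs)
           ~~~~~~^^^^^^^^^^^^^^^^^^^^^^^^^^^^^^
  File "fit.py", line 18, in f
    c,d=wray((x,y),s);X=c+d*((o-c)@n)/(d@n);q=Rm.inv().apply(X-v[:3])
        ~~~~^^^^^^^^^
  File "h.py", line 13, in wray
    c=calibration('wrist');K=np.array(c['intrinsics']);T=np.array(c['T_tool_cam'])
ValueError: time passes only in moves, steps and waits
```

```bash
sed -i "s/calibration('wrist')/CW/g" h.py && sed -i "3a CW=calibration('wrist')" h.py && sed -n 1,6p h.py && python3 fit.py
```

```text
import numpy as np, cv2
from plant import *
from scipy.spatial.transform import Rotation as Ro
CW=calibration('wrist')
def snap(n,f):
    im=read_camera(n); cv2.imwrite('pics/'+f,im); return im
t 36.8 tcp [ 0.5895 -0.3274  0.0697] op 0.799 F [-0.3  0.4 -0.4]
pane [ 0.5315 -0.3272  0.0618] yaw,pitch deg [ 0.14 -2.42] res mm 0.05 edge [ 0.4615 -0.3274  0.0589]
```

Request:
{"api": "servo_tool", "payload": {"deltas": [[[0, 0, 0, 0], [0, 0, 0, 0], [0, 0, 0, 0], [0, 0, 0, 0], [0, 0, 0, 0]]], "claw": -1, "force": 50}}

```text
time: 37.35
eef_pos: [0.5898, -0.3276, 0.0701]
tcp_rot: [0.501, -0.5, -0.5, -0.5]
contact_force: [0.1, -0.1, 1.9]
opening: 0.69
```

Request:
{"api": "servo_tool", "payload": {"deltas": [[[0, 0, 0.01, 0], [0, 0, 0.02, 0], [0, 0, 0.02, 0], [0, 0, 0.02, 0], [0, 0, 0.02, 0]]]}}

```text
time: 37.85
eef_pos: [0.5893, -0.3273, 0.0713]
tcp_rot: [-0.5, 0.5, 0.501, 0.5]
contact_force: [0.2, -0.3, -1.0]
opening: 0.689
```

```bash
python3 fit.py
```

```text
t 37.85 tcp [ 0.5893 -0.3273  0.0713] op 0.689 F [ 0.2 -0.3 -1. ]
pane [ 0.5313 -0.327   0.0628] yaw,pitch deg [ 0.14 -2.47] res mm 0.07 edge [ 0.4614 -0.3272  0.0598]
```

Held with the tilt kept. Slide the edge under the lip.

Request:
{"api": "servo_tool", "payload": {"deltas": [[[-0.02, 0, 0.01, 0], [-0.04, 0, 0.01, 0], [-0.06, 0, 0.01, 0], [-0.06, 0, 0.01, 0], [-0.06, 0, 0.01, 0]]]}}

```text
time: 38.4
eef_pos: [0.5834, -0.3274, 0.0728]
tcp_rot: [0.5, -0.5, -0.5, -0.5]
contact_force: [0.9, 0.1, -1.0]
opening: 0.69
```

Request:
{"api": "servo_tool", "payload": {"deltas": [[[-0.02, 0, 0, 0], [-0.04, 0, 0, 0], [-0.06, 0, 0, 0], [-0.07, 0, 0, 0], [-0.07, 0, 0, 0]]]}}

```text
time: 38.9
eef_pos: [0.5764, -0.3274, 0.0727]
tcp_rot: [-0.5, 0.5, 0.5, 0.5]
contact_force: [0.6, -0.6, -1.5]
opening: 0.69
```

Request:
{"api": "servo_tool", "payload": {"deltas": [[[0, 0, 0.01, 0], [0, 0, 0.02, 0], [0, 0, 0.03, 0], [0, 0, 0.04, 0], [0, 0, 0.04, 0]]]}}

```text
time: 39.4
eef_pos: [0.5764, -0.3274, 0.0763]
tcp_rot: [-0.5, 0.5, 0.5, 0.5]
contact_force: [-0.2, -0.1, -4.2]
opening: 0.69
```

```bash
python3 fit.py
```

```text
t 39.4 tcp [ 0.5764 -0.3274  0.0763] op 0.69 F [-0.2 -0.1 -4.2]
pane [ 0.5188 -0.3272  0.0671] yaw,pitch deg [ 0.12 -3.29] res mm 0.06 edge [ 0.4489 -0.3273  0.0631]
```

Request:
{"api": "servo_tool", "payload": {"deltas": [[[-0.013, 0, -0.01, 0], [-0.013, 0, -0.02, 0], [-0.013, 0, -0.03, 0], [-0.013, 0, -0.04, 0], [-0.013, 0, -0.05, 0]]]}}

```text
time: 39.95
eef_pos: [0.5753, -0.3275, 0.0719]
tcp_rot: [0.5, -0.5, -0.5, -0.5]
contact_force: [0.6, 0.9, -1.1]
opening: 0.684
```

Request:
{"api": "servo_tool", "payload": {"deltas": [[[0, 0, -0.01, 0], [0, 0, -0.02, 0], [0, 0, -0.03, 0], [0, 0, -0.03, 0], [0, 0, -0.03, 0]]]}}

```text
time: 40.45
eef_pos: [0.5754, -0.3275, 0.0691]
tcp_rot: [0.5, -0.5, -0.5, -0.5]
contact_force: [0.8, 0.6, 1.1]
opening: 0.685
```

```bash
python3 fit.py
```

```text
t 40.45 tcp [ 0.5754 -0.3275  0.0691] op 0.685 F [0.8 0.6 1.1]
pane [ 0.5172 -0.3272  0.0612] yaw,pitch deg [ 0.1  -1.97] res mm 0.05 edge [ 0.4472 -0.3274  0.0588]
```

Request:
{"api": "servo_tool", "payload": {"deltas": [[[0, 0, -0.01, 0], [0, 0, -0.02, 0], [0, 0, -0.025, 0], [0, 0, -0.03, 0], [0, 0, -0.03, 0]]]}}

```text
time: 41.0
eef_pos: [0.5757, -0.3277, 0.0662]
tcp_rot: [0.501, -0.5, -0.5, -0.5]
contact_force: [1.9, -0.1, 3.1]
opening: 0.691
```

```bash
python3 fit.py
```

```text
t 41.0 tcp [ 0.5757 -0.3277  0.0662] op 0.691 F [ 1.9 -0.1  3.1]
pane [ 0.5168 -0.3274  0.0597] yaw,pitch deg [ 0.06 -0.61] res mm 0.04 edge [ 0.4468 -0.3275  0.0589]
```

Request:
{"api": "servo_tool", "payload": {"deltas": [[[0, 0, -0.005, 0], [0, 0, -0.01, 0], [0, 0, -0.012, 0], [0, 0, -0.012, 0], [0, 0, -0.012, 0]]]}}

```text
time: 41.55
eef_pos: [0.5754, -0.3277, 0.0651]
tcp_rot: [0.501, -0.5, -0.5, -0.5]
contact_force: [2.1, 1.1, 5.0]
opening: 0.687
```

Request:
{"api": "servo_tool", "payload": {"deltas": [[[0, 0, 0, 0], [0, 0, 0, 0], [0, 0, 0, 0], [0, 0, 0, 0], [0, 0, 0, 0]]], "claw": 0.7}}

```text
time: 42.05
eef_pos: [0.5749, -0.3273, 0.0641]
tcp_rot: [-0.5, 0.5, 0.501, 0.5]
contact_force: [-1.1, -0.6, -0.7]
opening: 0.848
```

```bash
python3 fit.py
```

```text
t 42.05 tcp [ 0.5749 -0.3273  0.0641] op 0.848 F [-1.1 -0.6 -0.7]
pane [ 0.5163 -0.3274  0.0591] yaw,pitch deg [ 0.14 -0.02] res mm 0.04 edge [ 0.4463 -0.3276  0.059 ]
```

Request:
{"api": "servo_tool", "payload": {"deltas": [[[0, 0, 0.1, 0], [0, 0, 0.3, 0], [0, 0, 0.5, 0], [0, 0, 0.7, 0], [0, 0, 0.9, 0]]]}}

```text
time: 42.6
eef_pos: [0.5754, -0.3275, 0.1564]
tcp_rot: [0.501, -0.5, -0.5, -0.5]
contact_force: [0.9, 0.1, 0.2]
opening: 0.848
```

Request:
{"api": "servo_tool", "payload": {"deltas": [[[0, 0, 0, 0], [0, 0, 0, 0], [0, 0, 0, 0], [0, 0, 0, 0], [0, 0, 0, 0]]]}}

```text
time: 43.1
eef_pos: [0.5747, -0.327, 0.1531]
tcp_rot: [-0.5, 0.5, 0.501, 0.5]
contact_force: [-0.6, 0.0, -0.5]
opening: 0.849
```

Run:
```python
from fit import *
im,s=wsnap('w_end.png',[],['fossil','pane','case'])
# refit with the clear pane's edges at this height
sp=wproj([.5163-.047,-.3274,.066],s),wproj([.5163+.0483,-.3274,.066],s),wproj([.5163,-.3274-.0379,.066],s),wproj([.5163,-.3274+.0394,.066],s);print(np.round(sp,1))
g=cv2.GaussianBlur(cv2.cvtColor(im,cv2.COLOR_BGR2GRAY).astype(float),(3,3),0)
c=259
d=np.diff(g[:,c]);t0,b0=int(sp[0][1]),int(sp[1][1]);print('T',t0-8+np.argmax(d[t0-8:t0+9]),'B',b0-8+np.argmin(d[b0-8:b0+9]))
r=int(sp[2][1]);d=np.diff(g[r]);l0,r0=int(sp[2][0]),int(sp[3][0]);print('L',l0-8+np.argmax(d[l0-8:l0+9]),'R',r0-8+np.argmin(d[r0-8:r0+9]))
snap('side','side_e.png');snap('top','top_e.png')
for cam in('side','top'):
  for q in('pot_cover','jar','egg','brush','fossil'):print(cam,q,[(np.round(d['at'],3).tolist(),round(d['p'],2)) for d in recognise(cam,q)][:2])
```

```text
t 43.1 tcp [ 0.5747 -0.327   0.1531] q [-0.67  0.33  1.67 -0.    1.14 -2.24] F [-0.6  0.  -0.5]
fossil [([0.521, -0.331, 0.066], 0.45), ([0.47, -0.334, 0.067], 0.15)]
pane [([0.408, -0.155, 0.009], 0.71), ([0.523, -0.326, 0.066], 0.56)]
case [([0.47, -0.332, 0.064], 0.74), ([0.665, -0.005, 0.012], 0.74)]
[[257.2  66.1]
 [257.1 187.7]
 [208.1 127.3]
 [308.2 127.4]]
T 66 B 187
L 208 R 308
side pot_cover [([0.657, 0.042, 0.014], 0.86), ([0.72, 0.247, 0.078], 0.32)]
side jar [([0.717, 0.247, 0.078], 0.69)]
side egg [([0.72, -0.183, 0.014], 0.74)]
side brush [([0.781, 0.031, 0.018], 0.68), ([0.499, -0.261, 0.048], 0.43)]
side fossil [([0.721, 0.246, 0.081], 0.42)]
top pot_cover [([0.656, 0.029, 0.008], 0.77)]
top jar [([0.717, 0.216, 0.1], 0.71)]
top egg [([0.715, -0.19, 0.011], 0.75)]
top brush [([0.781, 0.014, 0.018], 0.71), ([0.562, 0.326, 0.045], 0.38)]
top fossil []
```

Everything is in place, the pane lies flat and the bystanders have not moved, so I hand in.

```bash
python3 -c "
from plant import *
print(sign_off())"
```

```text
the job is handed in; nothing more can be done
None
```

The job is done and handed in at about 43.5 s of the 72 s; sign-off gave no verdict.

**Bayonet cover:** I turned it 82° anticlockwise, lifted it off and laid it right way up at about (0.66, 0.03), roughly 0.31 m from the pot.

**Fossil:** I stood it on the case floor near the middle. The picture taken just after I let go showed it upright. After closing, I only had a weak detection through the pane (p 0.45), at the right place.

**Case cover:**
- The tool can't be tilted, so I rested the pull end on the case's far wall. Then I let the plain edge drop onto the ledge and gripped the pull again by its ends.
- The edge went in under the lip at 3.3° of tilt, reaching x = −68 mm in the case's frame, 63 mm up. The pull end was then lowered into the rebate and let go.
- The fit from the wrist camera after letting go gave a tilt of 0.02° and the underside 59 mm up (nominal 60). The cover was about 0.7 mm off centre, with its plain edge about 12 mm under the lip.
- After I raised the tool, its edges were within a pixel of where that fit put them.

**Bystanders:** the jar, egg and brush read within about 7 mm of their first positions, which is about the detector's accuracy.

**Disagreements:**
- An early fit by eye put the carried case cover at 1.3° the wrong way; the sharper edge fit just before release gave 0.1°.
- The case's y reading changed by 1.5 mm between views; I aligned the cover to the case within a single picture instead.
- A fitting script stopped on an interface error (too many calibration calls) and ran cleanly once fixed, with no effect on the scene.

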